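# Reload the classroom cassette reader and start it

## Robot

A 7-joint arm with a two-finger parallel gripper is mounted at the origin on the work surface. World frame = base frame: x ahead of the robot, y to its left, z up, the work surface at z = 0. Lengths are in m, angles in degrees, forces in N, time in s.
With the tool pointing down it reaches from about 0.425 to 0.975 m from the base axis. Payload 16.7 kg.
Tool frame: the origin (TCP) lies midway between the tips of the shut fingers; the grasp point (between the pads) lies 19 mm behind it; x points along the fingers, y is the direction in which the jaws open and shut, and the axes are right-handed (so a half turn about x gives the same grasp; the last joint's range is limited). The gripper opens to 85 mm and grips with 20 to 120 N. Pads are 22 mm wide; open, the fingers measure 114 mm over their backs; the gripper's body (76 mm by 85 mm) begins 54 mm behind the grasp point. The pads swing forward as they close: fully open they stand 13 mm farther back than shut.
Start: joints at [68.383, 24.414, 4.234, 92.017, -1.954, 63.644, -3.845], TCP at [0.152, -0.658, 0.208] pointing down, gripper open.
Joint ranges: [-163.25, 163.25], [-28.42, 122.38], [-70.27, 78.77], [12.13, 141.07], [-58.53, 238.53], [9.26, 117.41], [-156.51, 156.51]. Speed limits (degrees/s): [108.29, 108.29, 136.94, 136.94, 172.46, 172.46, 172.46].

## Interface

Orientations are given as [roll, pitch, yaw] about the fixed x, y, z axes, in that order (R = Rz(yaw) Ry(pitch) Rx(roll)).
In Python, from cell import env gives the robot as it stands.
- The arm moves only by the tool arm_command, never from a script. Its argument "increments" is a list of rows, each an object of numbers: "ax", "ay", "az": the turn, a rotation vector about the tool's x, y, z in degrees; "dx", "dy", "dz": the shift along the tool's x, y, z in mm; "hand": the finger opening in mm, from 0 to 85.4. In form: [{"ax": .., "ay": .., "az": .., "dx": .., "dy": .., "dz": .., "hand": ..}, ...]. A call has 1 to 10 rows; each row is the pose to reach, as a shift and turn from the pose commanded when the call began, along the tool's axes at that moment; what a row does not reach only later rows make up. A row lasts 1/8 s, in which the tool goes at most 62.5 mm and 10.7 degrees, less where a joint would pass 70% of its speed; a pose out of reach is approached as far as the arm can. A call with a gripper value outside its range is refused whole. The fingers move at their own pace and stop on an object; "squeeze" is the grip in N (left out, the last holds). Time passes only in rows, so rows that repeat a pose let the fingers close. It gives the time, the measured TCP pose, the force and the opening at its end, in the units of the state.
- env.observe(): the state, without advancing time (a new reading comes with each control period).
- env.get_image(name): name is "scene" or "top"; returns the picture (384x512x3 uint8, blue, green, red); there is no depth.
- env.camera_params(name): a dict with "fx", "fy", "cx", "cy" (pixels), "k1" (the pictures are not rectified: a ray, as slopes to the right and down, at radius r is drawn at 1 + k1 r^2 times it, then the intrinsics apply), "R" (3x3) and "t" (3): a world point X has camera coordinates R X + t. Camera axes: x right, y down, z forward; pixel columns grow to the right and rows downward; lengths in m; the calibration is good to about 2 mm. A picture is of the moment at which its call begins. camera_params takes no time and is no camera call.
- env.close_job(): hands the job in, once; it reports no verdict.
The state is a dict: "time_s": time; "q": joint angles; "qd": joint speeds; "tau": joint torques, N m; "eef_pos": TCP position; "tcp_rot": TCP orientation; "wrist_force": force on the tool from outside, world axes, zero at the start; "torque": the same for the moment, N m; "opening": finger opening in m.
Only numpy, scipy, OpenCV 4.12 (cv2) and the standard library are available. Lean on these libraries where they do the work, as an engineer would, in place of code of your own. Each camera call takes 0.05 s, during which the arm holds its last target. There are 200 camera calls.

## Task

Pull the used cassettes out of the reader and set them down flat in the grey return tray, and push every fresh cassette from the table into a bay of its own, fully home until the side ball clicks and holds it. When all are loaded, press the round start key just until it clicks, without driving it on to its stop, and let it come up again. Leave the cups, bottle and dropper where they are.

Things in the scene. Friction and masses are not known exactly. Their poses are not given: they have to be found in the camera images.
- F1_mid (a point): Fresh cassette, 0.14 kg: white block 90 mm long (x), 60 wide (y), 30 high. Upright grip tab on its rear top along x: 40 long (5 to 45 mm behind the centre), 12 thick, top 70 mm above the underside. Front (+x) end enters the reader first; left (+y) side has a 13 mm notch half-way, bevelled front corner. Point: centre of the block, 15 mm above its underside. Starts loose on the table.
- F2_mid (a point): Fresh cassette, 0.14 kg: white block 90 mm long (x), 60 wide (y), 30 high. Upright grip tab on its rear top along x: 40 long (5 to 45 mm behind the centre), 12 thick, top 70 mm above the underside. Front (+x) end enters the reader first; left (+y) side has a 13 mm notch half-way, bevelled front corner. Point: centre of the block, 15 mm above its underside. Starts loose on the table.
- F3_mid (a point): Fresh cassette, 0.14 kg: white block 90 mm long (x), 60 wide (y), 30 high. Upright grip tab on its rear top along x: 40 long (5 to 45 mm behind the centre), 12 thick, top 70 mm above the underside. Front (+x) end enters the reader first; left (+y) side has a 13 mm notch half-way, bevelled front corner. Point: centre of the block, 15 mm above its underside. Starts loose on the table.
- F4_mid (a point): Fresh cassette, 0.14 kg: white block 90 mm long (x), 60 wide (y), 30 high. Upright grip tab on its rear top along x: 40 long (5 to 45 mm behind the centre), 12 thick, top 70 mm above the underside. Front (+x) end enters the reader first; left (+y) side has a 13 mm notch half-way, bevelled front corner. Point: centre of the block, 15 mm above its underside. Starts loose on the table.
- U1_mid (a point): Used cassette, 0.14 kg: white block 90 mm long (x), 60 wide (y), 30 high. Upright grip tab on its rear top along x: 40 long (5 to 45 mm behind the centre), 12 thick, top 70 mm above the underside. Front (+x) end enters the reader first; left (+y) side has a 13 mm notch half-way, bevelled front corner. Point: centre of the block, 15 mm above its underside. Starts clicked in bay 1.
- U2_mid (a point): Used cassette, 0.14 kg: white block 90 mm long (x), 60 wide (y), 30 high. Upright grip tab on its rear top along x: 40 long (5 to 45 mm behind the centre), 12 thick, top 70 mm above the underside. Front (+x) end enters the reader first; left (+y) side has a 13 mm notch half-way, bevelled front corner. Point: centre of the block, 15 mm above its underside. Starts clicked in bay 2.
- U3_mid (a point): Used cassette, 0.14 kg: white block 90 mm long (x), 60 wide (y), 30 high. Upright grip tab on its rear top along x: 40 long (5 to 45 mm behind the centre), 12 thick, top 70 mm above the underside. Front (+x) end enters the reader first; left (+y) side has a 13 mm notch half-way, bevelled front corner. Point: centre of the block, 15 mm above its underside. Starts clicked in bay 3.
- bay1 (a point): right-hand bay of the reader, seen from the robot: where the centre of a cassette lies when home (the ball holds it 2 mm to the right), on the bay's centre line, 15 mm above the deck; x points into the reader (the way to push), z up. Bay 64 mm wide, walls 22 mm high with round noses that begin 50 mm before (-x of) this point. Sprung ball in the left (+y) wall level with it; end stop 2 mm beyond home.
- bay2 (a point): middle bay of the reader, seen from the robot: where the centre of a cassette lies when home (the ball holds it 2 mm to the right), on the bay's centre line, 15 mm above the deck; x points into the reader (the way to push), z up. Bay 64 mm wide, walls 22 mm high with round noses that begin 50 mm before (-x of) this point. Sprung ball in the left (+y) wall level with it; end stop 2 mm beyond home.
- bay3 (a point): left-hand bay of the reader, seen from the robot: where the centre of a cassette lies when home (the ball holds it 2 mm to the right), on the bay's centre line, 15 mm above the deck; x points into the reader (the way to push), z up. Bay 64 mm wide, walls 22 mm high with round noses that begin 50 mm before (-x of) this point. Sprung ball in the left (+y) wall level with it; end stop 2 mm beyond home.
- reader: white reader, fixed, 272 mm wide; axes as the bays', origin on the table under bay 2's home. Three open-fronted bays 84 mm apart on a deck 6 mm above the table that reaches 110 mm before (-x of) home. From 12 mm past home on, a housing covers the bays: 44 mm clear over the deck, top 85 mm above the table.
- ball2 (a joint): how far the middle bay's steel ball is pressed back, m: 0 to 0.008; about 0.0002 clicked in a notch, 0.0025 to 0.004 while a block's side rides over it. All balls are alike: they resist a cassette over its last 42 mm, either way, with about 3 to 9 N. Set it on the deck 80 to 90 mm before home and slide it in straight and level: pushed by its tab it may tip and bind; then push its rear end.
- tray_in (a point): centre of the inner floor of the open grey return tray (fixed), outside 160 mm along its x, 226 mm along its y, walls 4 mm thick, rim 28 mm above the table, floor 4 mm above the table; axes along its sides. Three cassettes fit side by side, 70 mm apart along its y.
- key_top (a point): top of the round grey start key on top of the reader's housing, 34 mm wide (flat top 20 mm), about 96 mm above the table. A tactile dome: pressed straight down force climbs to about 7.8 N at 2 mm, clicks (drops to about 4.2 N at 4.3 mm), then climbs to 8 N at 5.6 mm and 18 N at 7.5 mm, near its stop. Springs back up.
- key (a joint): how far the start key is pressed, m: 0 up, 0.002 at the click's peak force, 0.0043 at the bottom of the drop, 0.0088 at the stop.
- cup1: clear medicine cup 54 mm wide, 58 mm high; bystander, origin under its centre
- cup2: a second such cup; bystander
- bottle: white bottle 60 mm wide, 160 mm high; bystander, origin under its centre
- dropper: clear plastic dropper pipette lying down, 150 mm long, 12 mm thick; bystander
Not all that is in view belongs to the job. What is shaped like the part that bears F1_mid but orange is not meant.

How it is judged:
By the outcome, as a careful person would: the job done as asked, in the order asked, and still so for the second after the job is handed in, with the robot touching nothing.
Of F1, F2, F3, F4 only 2 to 3 are there at a start; the rules pass over those that are not, and their reading is None.
Of U1, U2, U3 only 2 to 3 are there at a start; the rules pass over those that are not, and their reading is None.
At some moment in a run one of F1, F2, F3, F4 may be knocked a few centimetres aside while the robot is not near it.
Once in a run the grip may slacken for a moment while it holds something.
It also fails if it takes over 210 s, if anything falls off the work surface, if the arm or the gripper's body presses on something with over 40 N, if the wrist force passes 120 N, or if a joint passes its speed limit or range.

## Working session

There is one attempt and no reset: what is moved stays moved. The work goes in short steps, Python scripts to look and compute and a tool call to move; the robot and the scene stay as the last step left them, time stands still between calls to the robot, and variables do not carry over. Pictures are saved under pics/ and viewed, about 12 in all and at most 16, crops included, and the job is handed in when it is done.

Besides the shell and the picture viewer there is one more tool, called after "Request:" by a JSON object that holds its "api" and its "payload". arm_command: Moves the arm, as the interface text tells. Its arguments: {"type":"object","properties":{"increments":{"type":"array","items":{"type":"object","properties":{"ax":{"type":"number"},"ay":{"type":"number"},"az":{"type":"number"},"dx":{"type":"number"},"dy":{"type":"number"},"dz":{"type":"number"},"hand":{"type":"number"}}}},"squeeze":{"type":"number"}},"required":["increments"]}

```bash
mkdir -p pics; ls; python3 - <<'E'
from cell import env
import cv2
s=env.observe();print(s)
for n in("scene","top"):
    cv2.imwrite(f"pics/{n}0.png",env.get_image(n));print(n,env.camera_params(n))
E
```

```text
pics
{'time_s': 0.0, 'q': array([68.38403797, 24.4527582 ,  4.23211182, 92.05309694, -1.95139578,
       63.64550319, -3.84427779]), 'qd': array([-0.03646566, -0.07216976,  0.1195191 , -0.07205875, -0.01311969,
        0.13856994, -0.04621304]), 'tau': array([-2.14757543e-03, -9.49818063e+01,  3.75942349e+00, -4.63518083e+01,
        1.90602400e-02,  1.00693942e-02,  5.51500818e-06]), 'eef_pos': array([ 0.15225995, -0.65712938,  0.20746829]), 'tcp_rot': array([-83.82551644,  89.9207733 , 109.22350534]), 'wrist_force': array([-0.33124831, -0.56700187, -0.20339333]), 'torque': array([-0.01152801, -0.00297265, -0.01971597]), 'opening': 0.08531476175133211}
scene {'fx': 411.82021813198145, 'fy': 411.82021813198145, 'cx': 256.05632061047555, 'cy': 192.01185758439993, 'k1': -0.11622574778302283, 'R': array([[-0.03249799,  0.99937149,  0.01416012],
       [ 0.76329464,  0.03396239, -0.64515723],
       [-0.64523265, -0.01015797, -0.76391861]]), 't': array([-0.00548891, -0.3336058 ,  1.69507797])}
top {'fx': 446.36025848480557, 'fy': 446.36025848480557, 'cx': 253.60865400346898, 'cy': 192.71715640697303, 'k1': -0.026116300632106328, 'R': array([[ 0.00232901, -0.99974425,  0.02249446],
       [-0.98272056, -0.00645151, -0.18498292],
       [ 0.18508073, -0.02167494, -0.98248426]]), 't': array([0.01377534, 0.5295293 , 1.11403471])}
```

View pics/top0.png

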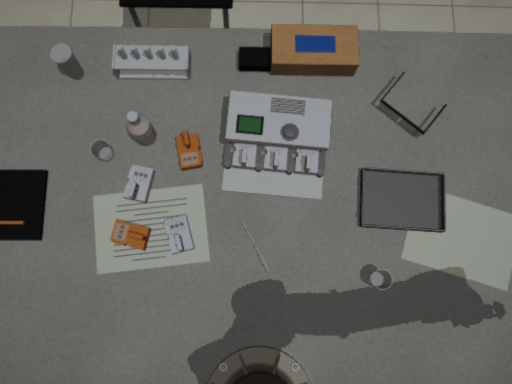

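View pics/scene0.png

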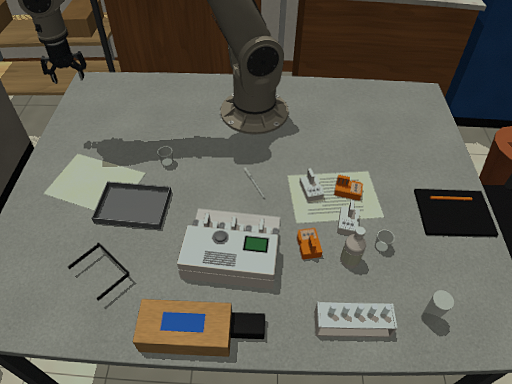

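```bash
cat > h.py <<'E'
import numpy as np, cv2
from cell import env
def ray(n,uv,z):
    p=env.camera_params(n);R=np.array(p["R"]);t=np.array(p["t"])
    d=np.array([(uv[0]-p["cx"])/p["fx"],(uv[1]-p["cy"])/p["fy"]]);s=d.copy()
    for _ in range(20): s=d/(1+p["k1"]*(s@s))
    c=-R.T@t; w=R.T@np.array([s[0],s[1],1]); return c+w*(z-c[2])/w[2]
def proj(n,X):
    p=env.camera_params(n);c=np.array(p["R"])@np.array(X)+p["t"];s=c[:2]/c[2];s=s*(1+p["k1"]*(s@s))
    return s*p["fx"]+[p["cx"],p["cy"]]
def crop(im,x0,y0,x1,y1,k,name):
    c=cv2.resize(im[y0:y1,x0:x1],None,fx=k,fy=k,interpolation=cv2.INTER_CUBIC);cv2.imwrite(f"pics/{name}.png",c)
E
python3 - <<'E'
from h import *
im=cv2.imread("pics/top0.png")
crop(im,85,85,345,275,3,"c1")
a=im[150:240,345:460]
b=im
# white mask
m=((im.min(2)>150)&(im.max(2).astype(int)-im.min(2)<25)).astype(np.uint8)
for c in cv2.findContours(m,cv2.RETR_EXTERNAL,cv2.CHAIN_APPROX_NONE)[0]:
    if cv2.contourArea(c)>60: print(cv2.minAreaRect(c))
for z,p in((.028,(358,170)),(.028,(445,171)),(.028,(446,231)),(.028,(358,227)),(.085,(231,92)),(.085,(332,99)),(.006,(223,191)),(.006,(323,197)),(.096,(290,132))): print(p,ray("top",p,z).round(4))
# tray corners from dark mask
g=cv2.cvtColor(im,cv2.COLOR_BGR2GRAY);k=np.zeros_like(g);k[160:240,350:455]=(g[160:240,350:455]<60)
c=max(cv2.findContours(k,cv2.RETR_EXTERNAL,cv2.CHAIN_APPROX_NONE)[0],key=cv2.contourArea);print("tray",cv2.boxPoints(cv2.minAreaRect(c)))
E
```

```text
(358, 170) [ 0.5977 -0.266   0.028 ]
(445, 171) [ 0.597  -0.5048  0.028 ]
(446, 231) [ 0.4335 -0.4948  0.028 ]
(358, 227) [ 0.4434 -0.2597  0.028 ]
(231, 92) [0.7926 0.0772 0.085 ]
(332, 99) [ 0.7763 -0.1899  0.085 ]
(223, 191) [0.5418 0.0979 0.006 ]
(323, 197) [ 0.527 -0.173  0.006]
(290, 132) [ 0.6802 -0.0761  0.096 ]
tray [[363.9012  169.12393]
 [391.7775  134.16043]
 [469.93314 196.4737 ]
 [442.05685 231.4372 ]]
```

View pics/c1.png

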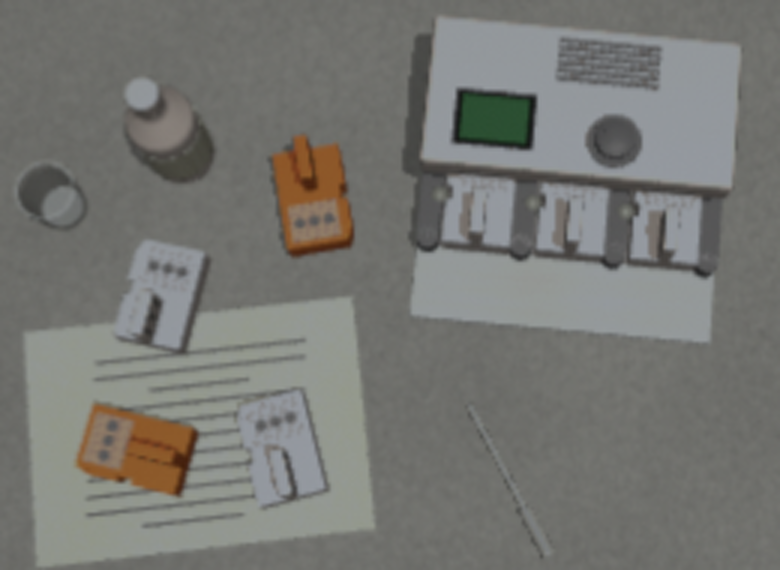

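```bash
cat >> h.py <<'E'
from scipy.spatial.transform import Rotation as Ro
def go(pos,yaw,hand=None):
    """increments to put TCP at pos, tool down, jaw axis at world angle yaw (mod 180, nearest)"""
    s=env.observe();R=Ro.from_euler('xyz',s["tcp_rot"],degrees=True);best=None
    for f in(0,180):
        a=np.radians(yaw+f);y=np.array([np.cos(a),np.sin(a),0]);x=np.array([0,0,-1.])
        v=(R.inv()*Ro.from_matrix(np.c_[x,y,np.cross(x,y)])).as_rotvec(degrees=True)
        if best is None or np.linalg.norm(v)<np.linalg.norm(best): best=v
    d=R.inv().apply(np.array(pos)-s["eef_pos"])*1000
    return "d",d.round(1),"a",best.round(2),"rows",round(max(np.linalg.norm(d)/62.5,np.linalg.norm(best)/10.7),1)
def st():
    s=env.observe();print("t",round(s["time_s"],2),"tcp",s["eef_pos"].round(4),"F",s["wrist_force"].round(1),"T",s["torque"].round(2),"open",round(s["opening"]*1000,1),"q7",s["q"][6].round(1))
    R=Ro.from_euler('xyz',s["tcp_rot"],degrees=True).as_matrix();print(" jaw yaw",np.degrees(np.arctan2(R[1,1],R[0,1])).round(2),"down",R[:,0].round(4))
E
python3 - <<'E'
from h import *
im=cv2.imread("pics/top0.png")
C=lambda u,v,z:ray("top",(u/3+85,v/3+85),z)
hl,hr=C(421,161,.085),C(730,189,.085);dl,dr=C(411,315,.006),C(710,341,.006)
print(hl,hr,dl,dr)
for l,r,o in((hl,hr,-.012),(dl,dr,.110)):
    y=(l-r)[:2];print("w",np.linalg.norm(y));y/=np.linalg.norm(y);ang=np.degrees(np.arctan2(-y[0],y[1]));x=np.array([y[1],-y[0]]);h=(l+r)[:2]/2+o*x;print("yaw",ang,"home2",h)
for nm,cs in(("Fa",[(143,241),(209,249),(184,352),(113,337)]),("Fb",[(238,402),(303,389),(328,491),(260,506)])):
    P=np.array([C(*c,.03) for c in cs]);m=P.mean(0);e=(P[0]+P[1]-P[2]-P[3])/2;print(nm,m.round(4),"len",np.linalg.norm(e).round(3),"wid",np.linalg.norm(P[0]+P[3]-P[1]-P[2])/2,"yaw",np.degrees(np.arctan2(e[1],e[0])))
print("tabs tops z.076",[C(*c,.076).round(4) for c in((467,212),(560,220),(655,232))])
print("key",C(614,136,.096))
crop(im,340,150,470,250,6,"c2")
st()
E
```

```text
[0.66420573 0.09023637 0.085     ] [ 0.64166419 -0.1760949   0.085     ] [0.54452585 0.10066982 0.006     ] [ 0.52242084 -0.16929305  0.006     ]
w 0.26728349636843485
yaw -4.837825249922868 home2 [ 0.64097771 -0.04191724]
w 0.2708663577460282
yaw -4.681031297837728 home2 [ 0.64310644 -0.04328855]
Fa [0.5569 0.3192 0.03  ] len 0.092 wid 0.06168408619696591 yaw -12.40183277332814
Fb [0.423  0.2091 0.03  ] len 0.092 wid 0.058398577537956804 yaw 14.589849282510677
tabs tops z.076 [array([0.6216, 0.0504, 0.076 ]), array([ 0.6152, -0.0298,  0.076 ]), array([ 0.6052, -0.1117,  0.076 ])]
key [ 0.68465127 -0.0752964   0.096     ]
t 0.1 tcp [ 0.1523 -0.6572  0.2076] F [ 0.4 -0.4  0.2] T [ 0.01 -0.   -0.04] open 85.1 q7 -3.8
 jaw yaw -76.95 down [-3.0e-04  1.2e-03 -1.0e+00]
```

View pics/c2.png

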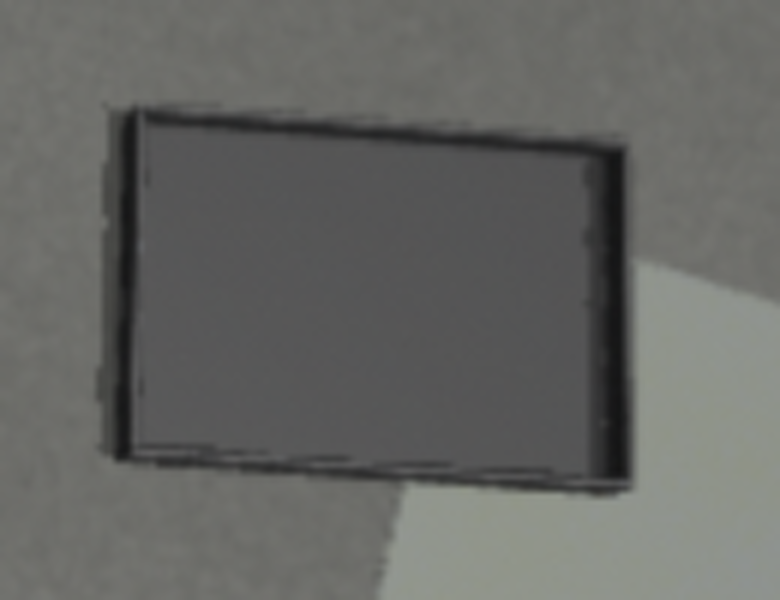

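```bash
python3 - <<'E'
from h import *
C=lambda u,v,z:ray("top",(u/6+340,v/6+150),z)
P=np.array([C(*c,.028) for c in((128,107),(626,146),(630,487),(118,458))]);print(P.round(4),P.mean(0))
y=P[0]+P[3]-P[1]-P[2];print("len",np.linalg.norm(y)/2,"yaw",np.degrees(np.arctan2(-y[0],y[1])));x=P[0]+P[1]-P[2]-P[3];print("len",np.linalg.norm(x)/2,np.degrees(np.arctan2(x[1],x[0])))
print("above", go((.610,-.1265,.20),85.24));print(go((.610,-.1265,.13),85.24))
st()
E
```

```text
[[ 0.6038 -0.2754  0.028 ]
 [ 0.5877 -0.5023  0.028 ]
 [ 0.4331 -0.4921  0.028 ]
 [ 0.4451 -0.2642  0.028 ]] [ 0.51742043 -0.38347406  0.028     ]
len 0.2278428916123695 yaw -3.5477765732570004
len 0.1569893362079898 -3.896776517119915
above ('d', array([   8. , -413.6, -565.7]), 'a', array([17.81,  0.02,  0.07]), 'rows', np.float64(11.2))
('d', array([  78. , -413.5, -565.7]), 'a', array([17.81,  0.02,  0.07]), 'rows', np.float64(11.3))
t 0.1 tcp [ 0.1523 -0.6572  0.2076] F [ 0.4 -0.4  0.2] T [ 0.01 -0.   -0.04] open 85.1 q7 -3.8
 jaw yaw -76.95 down [-3.0e-04  1.2e-03 -1.0e+00]
```

Request:
{"api": "arm_command", "payload": {"increments": [{"dx": 8, "dy": -413, "dz": -566, "ax": 17.8, "hand": 50}, {"dx": 8, "dy": -413, "dz": -566, "ax": 17.8, "hand": 50}, {"dx": 8, "dy": -413, "dz": -566, "ax": 17.8, "hand": 50}, {"dx": 8, "dy": -413, "dz": -566, "ax": 17.8, "hand": 50}, {"dx": 8, "dy": -413, "dz": -566, "ax": 17.8, "hand": 50}, {"dx": 8, "dy": -413, "dz": -566, "ax": 17.8, "hand": 50}, {"dx": 8, "dy": -413, "dz": -566, "ax": 17.8, "hand": 50}, {"dx": 8, "dy": -413, "dz": -566, "ax": 17.8, "hand": 50}, {"dx": 8, "dy": -413, "dz": -566, "ax": 17.8, "hand": 50}, {"dx": 8, "dy": -413, "dz": -566, "ax": 17.8, "hand": 50}]}}

```text
invalid input at $.increments[0]: expected keys ax, ay, az, dx, dy, dz, hand
```

Request:
{"api": "arm_command", "payload": {"increments": [{"ax": 17.8, "ay": 0, "az": 0, "dx": 8, "dy": -413, "dz": -566, "hand": 50}, {"ax": 17.8, "ay": 0, "az": 0, "dx": 8, "dy": -413, "dz": -566, "hand": 50}, {"ax": 17.8, "ay": 0, "az": 0, "dx": 8, "dy": -413, "dz": -566, "hand": 50}, {"ax": 17.8, "ay": 0, "az": 0, "dx": 8, "dy": -413, "dz": -566, "hand": 50}, {"ax": 17.8, "ay": 0, "az": 0, "dx": 8, "dy": -413, "dz": -566, "hand": 50}, {"ax": 17.8, "ay": 0, "az": 0, "dx": 8, "dy": -413, "dz": -566, "hand": 50}, {"ax": 17.8, "ay": 0, "az": 0, "dx": 8, "dy": -413, "dz": -566, "hand": 50}, {"ax": 17.8, "ay": 0, "az": 0, "dx": 8, "dy": -413, "dz": -566, "hand": 50}, {"ax": 17.8, "ay": 0, "az": 0, "dx": 8, "dy": -413, "dz": -566, "hand": 50}, {"ax": 17.8, "ay": 0, "az": 0, "dx": 8, "dy": -413, "dz": -566, "hand": 50}]}}

```text
time_s: 1.35
eef_pos: [0.5616, -0.1836, 0.201]
tcp_rot: [18.0, 90.0, -166.8]
wrist_force: [0.7, -0.8, 0.7]
opening: 0.05
```

```bash
python3 - <<'E'
from h import *
st();print(go((.610,-.1265,.20),85.24),go((.610,-.1265,.04),85.24))
E
```

```text
t 1.35 tcp [ 0.5616 -0.1836  0.201 ] F [ 0.7 -0.8  0.7] T [-0.04  0.04  0.03] open 50.0 q7 -85.8
 jaw yaw -94.76 down [-1.e-04 -0.e+00 -1.e+00]
('d', array([  1. , -60.9, -43.5]), 'a', array([-0.,  0., -0.]), 'rows', np.float64(1.2)) ('d', array([161. , -60.9, -43.5]), 'a', array([-0.,  0., -0.]), 'rows', np.float64(2.8))
```

Request:
{"api": "arm_command", "payload": {"increments": [{"ax": 0, "ay": 0, "az": 0, "dx": 1, "dy": -61, "dz": -43.5, "hand": 50}, {"ax": 0, "ay": 0, "az": 0, "dx": 1, "dy": -61, "dz": -43.5, "hand": 50}, {"ax": 0, "ay": 0, "az": 0, "dx": 60, "dy": -61, "dz": -43.5, "hand": 50}, {"ax": 0, "ay": 0, "az": 0, "dx": 100, "dy": -61, "dz": -43.5, "hand": 50}, {"ax": 0, "ay": 0, "az": 0, "dx": 100, "dy": -61, "dz": -43.5, "hand": 50}]}}

```text
time_s: 1.98
eef_pos: [0.6067, -0.1283, 0.0984]
tcp_rot: [-2.3, 89.7, 173.0]
wrist_force: [0.2, 0.1, 0.3]
opening: 0.05
```

```bash
python3 - <<'E'
from h import *
st();print(go((.610,-.1265,.04),85.24))
im=env.get_image("top");crop(im,210,85,345,205,6,"c3")
E
```

```text
t 1.98 tcp [ 0.6067 -0.1283  0.0984] F [0.2 0.1 0.3] T [ 0.05 -0.03 -0.  ] open 50.0 q7 -93.8
 jaw yaw -94.78 down [-5.6e-03  7.0e-04 -1.0e+00]
('d', array([58.4, -2. , -3.5]), 'a', array([-0.02,  0.32,  0.01]), 'rows', np.float64(0.9))
```

View pics/c3.png

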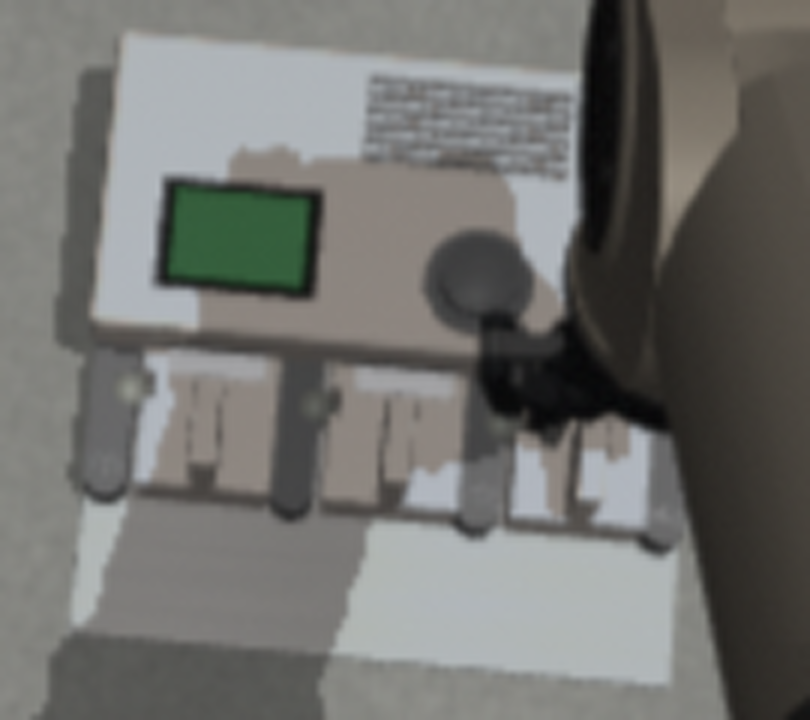

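Request:
{"api": "arm_command", "payload": {"increments": [{"ax": 0, "ay": 0.3, "az": 0, "dx": 30, "dy": -2, "dz": -3.5, "hand": 50}, {"ax": 0, "ay": 0.3, "az": 0, "dx": 58, "dy": -2, "dz": -3.5, "hand": 50}, {"ax": 0, "ay": 0.3, "az": 0, "dx": 58, "dy": -2, "dz": -3.5, "hand": 50}, {"ax": 0, "ay": 0.3, "az": 0, "dx": 58, "dy": -2, "dz": -3.5, "hand": 50}, {"ax": 0, "ay": 0.3, "az": 0, "dx": 58, "dy": -2, "dz": -3.5, "hand": 50}], "squeeze": 60}}

```text
time_s: 2.65
eef_pos: [0.6137, -0.1266, 0.045]
tcp_rot: [178.7, 89.6, -6.0]
wrist_force: [-0.2, -0.6, 0.3]
opening: 0.0499
```

```bash
python3 - <<'E'
from h import *
st();print(go((.610,-.1265,.04),85.24))
E
```

```text
t 2.65 tcp [ 0.6137 -0.1266  0.045 ] F [-0.2 -0.6  0.3] T [-0.06  0.09  0.02] open 49.9 q7 -95.0
 jaw yaw -94.77 down [ 7.7e-03 -8.0e-04 -1.0e+00]
('d', array([4.9, 0.2, 3.8]), 'a', array([-0.01, -0.44, -0.01]), 'rows', np.float64(0.1))
```

Request:
{"api": "arm_command", "payload": {"increments": [{"ax": 0, "ay": -0.3, "az": 0, "dx": 3, "dy": 0, "dz": 1, "hand": 50}, {"ax": 0, "ay": -0.3, "az": 0, "dx": 3, "dy": 0, "dz": 1, "hand": 50}, {"ax": 0, "ay": -0.3, "az": 0, "dx": 3, "dy": 0, "dz": 1, "hand": 8}, {"ax": 0, "ay": -0.3, "az": 0, "dx": 3, "dy": 0, "dz": 1, "hand": 8}, {"ax": 0, "ay": -0.3, "az": 0, "dx": 3, "dy": 0, "dz": 1, "hand": 8}, {"ax": 0, "ay": -0.3, "az": 0, "dx": 3, "dy": 0, "dz": 1, "hand": 8}, {"ax": 0, "ay": -0.3, "az": 0, "dx": 3, "dy": 0, "dz": 1, "hand": 8}, {"ax": 0, "ay": -0.3, "az": 0, "dx": 3, "dy": 0, "dz": 1, "hand": 8}]}}

```text
time_s: 3.65
eef_pos: [0.6118, -0.1259, 0.0402]
tcp_rot: [-107.8, 90.0, 67.5]
wrist_force: [0.7, 3.4, 4.8]
opening: 0.01
```

```bash
python3 - <<'E'
from h import *
st();print(go((.610,-.1265,.04),85.24))
E
```

```text
t 3.65 tcp [ 0.6118 -0.1259  0.0402] F [0.7 3.4 4.8] T [ 0.94  0.19 -0.04] open 10.0 q7 -95.1
 jaw yaw -94.74 down [ 1.e-04  3.e-04 -1.e+00]
('d', array([0.2, 0.7, 1.7]), 'a', array([ 0.02, -0.01,  0.02]), 'rows', np.float64(0.0))
```

Request:
{"api": "arm_command", "payload": {"increments": [{"ax": 0, "ay": 0, "az": 0, "dx": 0, "dy": 0, "dz": 8, "hand": 8}, {"ax": 0, "ay": 0, "az": 0, "dx": 0, "dy": 0, "dz": 16, "hand": 8}, {"ax": 0, "ay": 0, "az": 0, "dx": 0, "dy": 0, "dz": 24, "hand": 8}, {"ax": 0, "ay": 0, "az": 0, "dx": 0, "dy": 0, "dz": 32, "hand": 8}, {"ax": 0, "ay": 0, "az": 0, "dx": 0, "dy": 0, "dz": 40, "hand": 8}, {"ax": 0, "ay": 0, "az": 0, "dx": 0, "dy": 0, "dz": 50, "hand": 8}, {"ax": 0, "ay": 0, "az": 0, "dx": 0, "dy": 0, "dz": 60, "hand": 8}, {"ax": 0, "ay": 0, "az": 0, "dx": 0, "dy": 0, "dz": 70, "hand": 8}, {"ax": 0, "ay": 0, "az": 0, "dx": 0, "dy": 0, "dz": 70, "hand": 8}], "squeeze": 80}}

```text
time_s: 4.78
eef_pos: [0.5409, -0.1203, 0.0402]
tcp_rot: [1.6, 90.0, 176.9]
wrist_force: [-1.1, 4.2, 6.1]
opening: 0.0095
```

```bash
python3 - <<'E'
from h import *
st()
cv2.imwrite("pics/s1.png",env.get_image("scene")[150:330,120:340].repeat(3,0).repeat(3,1))
E
```

```text
t 4.78 tcp [ 0.5409 -0.1203  0.0402] F [-1.1  4.2  6.1] T [0.84 0.15 0.21] open 9.5 q7 -95.1
 jaw yaw -94.75 down [-7.e-04  0.e+00 -1.e+00]
```

View pics/s1.png

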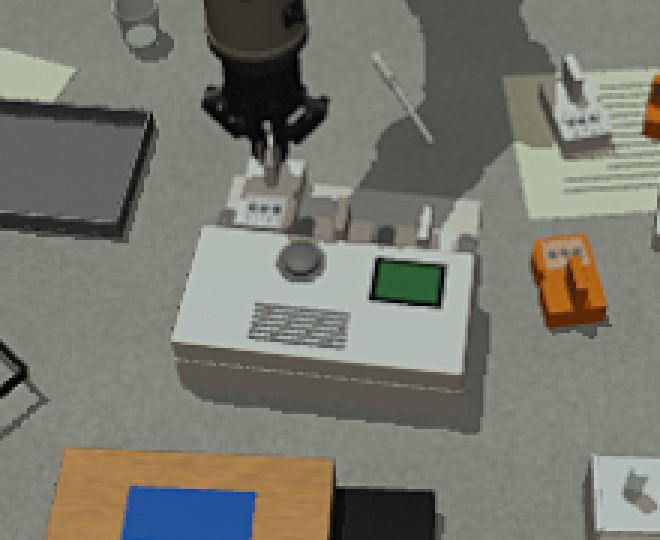

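Request:
{"api": "arm_command", "payload": {"increments": [{"ax": 0, "ay": 0, "az": 0, "dx": -30, "dy": 0, "dz": 0, "hand": 8}, {"ax": 0, "ay": 0, "az": 0, "dx": -80, "dy": 0, "dz": 0, "hand": 8}, {"ax": 0, "ay": 0, "az": 0, "dx": -80, "dy": 0, "dz": 0, "hand": 8}, {"ax": 0, "ay": 0, "az": 0, "dx": -80, "dy": 0, "dz": 0, "hand": 8}]}}

```text
time_s: 5.32
eef_pos: [0.541, -0.1208, 0.1194]
tcp_rot: [10.0, 89.9, -174.8]
wrist_force: [0.9, -0.5, -1.8]
opening: 0.0097
```

```bash
python3 - <<'E'
from h import *
st();print(go((.4885,-.4514,.12),86.3))
E
```

```text
t 5.33 tcp [ 0.541  -0.1208  0.1194] F [ 0.9 -0.5 -1.8] T [ 0.06  0.02 -0.04] open 9.7 q7 -93.4
 jaw yaw -94.78 down [-1.5e-03 -1.0e-04 -1.0e+00]
('d', array([ -0.5, 333.9,  24.7]), 'a', array([-1.08,  0.08, -0.01]), 'rows', np.float64(5.4))
```

Request:
{"api": "arm_command", "payload": {"increments": [{"ax": -1.1, "ay": 0, "az": 0, "dx": -10, "dy": 50, "dz": 4, "hand": 8}, {"ax": -1.1, "ay": 0, "az": 0, "dx": -10, "dy": 110, "dz": 8, "hand": 8}, {"ax": -1.1, "ay": 0, "az": 0, "dx": -10, "dy": 170, "dz": 12, "hand": 8}, {"ax": -1.1, "ay": 0, "az": 0, "dx": -10, "dy": 230, "dz": 17, "hand": 8}, {"ax": -1.1, "ay": 0, "az": 0, "dx": -10, "dy": 285, "dz": 21, "hand": 8}, {"ax": -1.1, "ay": 0, "az": 0, "dx": -10, "dy": 334, "dz": 25, "hand": 8}, {"ax": -1.1, "ay": 0, "az": 0, "dx": 0, "dy": 334, "dz": 25, "hand": 8}, {"ax": -1.1, "ay": 0, "az": 0, "dx": 30, "dy": 334, "dz": 25, "hand": 8}, {"ax": -1.1, "ay": 0, "az": 0, "dx": 65, "dy": 334, "dz": 25, "hand": 8}, {"ax": -1.1, "ay": 0, "az": 0, "dx": 65, "dy": 334, "dz": 25, "hand": 8}]}}

```text
time_s: 6.58
eef_pos: [0.4872, -0.449, 0.0512]
tcp_rot: [-35.7, 89.6, 140.6]
wrist_force: [-0.0, -0.5, -1.0]
opening: 0.0094
```

```bash
python3 - <<'E'
from h import *
st();print(go((.4885,-.4514,.0385),86.3))
crop(env.get_image("top"),335,140,465,240,5,"c4")
E
```

```text
t 6.58 tcp [ 0.4872 -0.449   0.0512] F [-0.  -0.5 -1. ] T [ 0.03 -0.04 -0.03] open 9.4 q7 -59.2
 jaw yaw -93.62 down [-0.0056  0.0046 -1.    ]
('d', array([12.7,  2.4, -1.5]), 'a', array([0.08, 0.33, 0.24]), 'rows', np.float64(0.2))
```

View pics/c4.png

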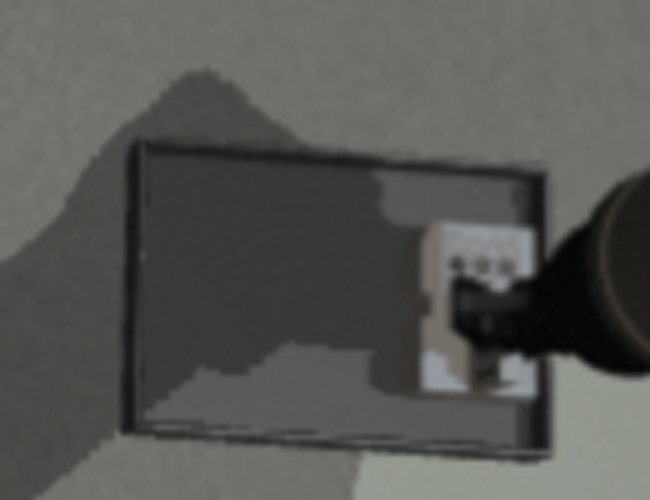

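Request:
{"api": "arm_command", "payload": {"increments": [{"ax": 0, "ay": 0, "az": 0, "dx": 7, "dy": -1, "dz": 0, "hand": 8}, {"ax": 0, "ay": 0, "az": 0, "dx": 12, "dy": -1, "dz": 0, "hand": 8}, {"ax": 0, "ay": 0, "az": 0, "dx": 12, "dy": -1, "dz": 0, "hand": 8}, {"ax": 0, "ay": 0, "az": 0, "dx": 12, "dy": -1, "dz": 0, "hand": 8}, {"ax": 0, "ay": 0, "az": 0, "dx": 12, "dy": -1, "dz": 0, "hand": 8}]}}

```text
time_s: 7.25
eef_pos: [0.4895, -0.4504, 0.0434]
tcp_rot: [150.0, 90.0, -33.6]
wrist_force: [0.0, -0.2, -1.3]
opening: 0.0096
```

```bash
python3 - <<'E'
from h import *
st()
E
```

```text
t 7.25 tcp [ 0.4895 -0.4504  0.0434] F [ 0.  -0.2 -1.3] T [-0.    0.03  0.01] open 9.6 q7 -59.4
 jaw yaw -93.66 down [ 3.e-04 -2.e-04 -1.e+00]
```

Request:
{"api": "arm_command", "payload": {"increments": [{"ax": 0, "ay": 0, "az": 0, "dx": 3, "dy": 0, "dz": 0, "hand": 8}, {"ax": 0, "ay": 0, "az": 0, "dx": 5, "dy": 0, "dz": 0, "hand": 8}, {"ax": 0, "ay": 0, "az": 0, "dx": 5, "dy": 0, "dz": 0, "hand": 8}, {"ax": 0, "ay": 0, "az": 0, "dx": 5, "dy": 0, "dz": 0, "hand": 8}, {"ax": 0, "ay": 0, "az": 0, "dx": 5, "dy": 0, "dz": 0, "hand": 36}, {"ax": 0, "ay": 0, "az": 0, "dx": 5, "dy": 0, "dz": 0, "hand": 36}, {"ax": 0, "ay": 0, "az": 0, "dx": 5, "dy": 0, "dz": 0, "hand": 36}, {"ax": 0, "ay": 0, "az": 0, "dx": -40, "dy": 0, "dz": 0, "hand": 36}, {"ax": 0, "ay": 0, "az": 0, "dx": -75, "dy": 0, "dz": 0, "hand": 36}, {"ax": 0, "ay": 0, "az": 0, "dx": -75, "dy": 0, "dz": 0, "hand": 36}]}}

```text
time_s: 8.5
eef_pos: [0.4908, -0.4514, 0.1212]
tcp_rot: [145.0, 89.7, -38.7]
wrist_force: [-0.1, -0.0, -0.8]
opening: 0.0359
```

```bash
python3 - <<'E'
from h import *
st();print(go((.6187,-.0422,.125),85.24))
E
```

```text
t 8.5 tcp [ 0.4908 -0.4514  0.1212] F [-0.1 -0.  -0.8] T [ 0.06 -0.05  0.01] open 35.9 q7 -58.8
 jaw yaw -93.66 down [ 0.0038 -0.0031 -1.    ]
('d', array([  -4.6, -416.5, -101.6]), 'a', array([ 1.1 , -0.23, -0.16]), 'rows', np.float64(6.9))
```

Request:
{"api": "arm_command", "payload": {"increments": [{"ax": 1.1, "ay": 0, "az": 0, "dx": -5, "dy": -60, "dz": -15, "hand": 45}, {"ax": 1.1, "ay": 0, "az": 0, "dx": -5, "dy": -120, "dz": -30, "hand": 45}, {"ax": 1.1, "ay": 0, "az": 0, "dx": -5, "dy": -180, "dz": -44, "hand": 45}, {"ax": 1.1, "ay": 0, "az": 0, "dx": -5, "dy": -240, "dz": -59, "hand": 45}, {"ax": 1.1, "ay": 0, "az": 0, "dx": -5, "dy": -300, "dz": -73, "hand": 45}, {"ax": 1.1, "ay": 0, "az": 0, "dx": -5, "dy": -360, "dz": -88, "hand": 45}, {"ax": 1.1, "ay": 0, "az": 0, "dx": -5, "dy": -416, "dz": -101, "hand": 45}, {"ax": 1.1, "ay": 0, "az": 0, "dx": -5, "dy": -416, "dz": -101, "hand": 45}, {"ax": 1.1, "ay": 0, "az": 0, "dx": -5, "dy": -416, "dz": -101, "hand": 45}, {"ax": 1.1, "ay": 0, "az": 0, "dx": -5, "dy": -416, "dz": -101, "hand": 45}]}}

```text
time_s: 9.75
eef_pos: [0.6163, -0.0431, 0.1228]
tcp_rot: [43.2, 90.0, -141.7]
wrist_force: [1.0, -1.0, 0.1]
opening: 0.0453
```

```bash
python3 - <<'E'
from h import *
st();print(go((.6187,-.0422,.0402),85.24))
E
```

```text
t 9.75 tcp [ 0.6163 -0.0431  0.1228] F [ 1.  -1.   0.1] T [-0.09 -0.03 -0.04] open 45.3 q7 -101.7
 jaw yaw -94.87 down [-5.e-04 -4.e-04 -1.e+00]
('d', array([82.6, -1.2, -2.4]), 'a', array([-0.11,  0.03, -0.03]), 'rows', np.float64(1.3))
```

Request:
{"api": "arm_command", "payload": {"increments": [{"ax": 0, "ay": 0, "az": 0, "dx": 40, "dy": -1, "dz": -2, "hand": 45}, {"ax": 0, "ay": 0, "az": 0, "dx": 82.5, "dy": -1, "dz": -2, "hand": 45}, {"ax": 0, "ay": 0, "az": 0, "dx": 82.5, "dy": -1, "dz": -2, "hand": 45}, {"ax": 0, "ay": 0, "az": 0, "dx": 82.5, "dy": -1, "dz": -2, "hand": 45}, {"ax": 0, "ay": 0, "az": 0, "dx": 82.5, "dy": -1, "dz": -2, "hand": 45}, {"ax": 0, "ay": 0, "az": 0, "dx": 82.5, "dy": -1, "dz": -2, "hand": 8}, {"ax": 0, "ay": 0, "az": 0, "dx": 82.5, "dy": -1, "dz": -2, "hand": 8}, {"ax": 0, "ay": 0, "az": 0, "dx": 82.5, "dy": -1, "dz": -2, "hand": 8}, {"ax": 0, "ay": 0, "az": 0, "dx": 82.5, "dy": -1, "dz": -2, "hand": 8}, {"ax": 0, "ay": 0, "az": 0, "dx": 82.5, "dy": -1, "dz": -2, "hand": 8}]}}

```text
time_s: 11.0
eef_pos: [0.6191, -0.0413, 0.0414]
tcp_rot: [150.6, 89.9, -34.2]
wrist_force: [-1.7, -2.6, 7.2]
opening: 0.0097
```

```bash
python3 - <<'E'
from h import *
st()
E
```

```text
t 11.0 tcp [ 0.6191 -0.0413  0.0414] F [-1.7 -2.6  7.2] T [-0.54  0.41 -0.02] open 9.7 q7 -103.2
 jaw yaw -94.78 down [ 8.e-04 -6.e-04 -1.e+00]
```

Request:
{"api": "arm_command", "payload": {"increments": [{"ax": 0, "ay": 0, "az": 0, "dx": 0, "dy": 0, "dz": 9, "hand": 8}, {"ax": 0, "ay": 0, "az": 0, "dx": 0, "dy": 0, "dz": 18, "hand": 8}, {"ax": 0, "ay": 0, "az": 0, "dx": 0, "dy": 0, "dz": 28, "hand": 8}, {"ax": 0, "ay": 0, "az": 0, "dx": 0, "dy": 0, "dz": 38, "hand": 8}, {"ax": 0, "ay": 0, "az": 0, "dx": 0, "dy": 0, "dz": 50, "hand": 8}, {"ax": 0, "ay": 0, "az": 0, "dx": 0, "dy": 0, "dz": 70, "hand": 8}, {"ax": 0, "ay": 0, "az": 0, "dx": 0, "dy": 0, "dz": 70, "hand": 8}, {"ax": 0, "ay": 0, "az": 0, "dx": -30, "dy": 0, "dz": 70, "hand": 8}, {"ax": 0, "ay": 0, "az": 0, "dx": -85, "dy": 0, "dz": 70, "hand": 8}, {"ax": 0, "ay": 0, "az": 0, "dx": -85, "dy": 0, "dz": 70, "hand": 8}]}}

```text
time_s: 12.25
eef_pos: [0.5516, -0.0348, 0.1293]
tcp_rot: [-175.1, 89.7, 0.2]
wrist_force: [-0.6, -0.4, -1.6]
opening: 0.0097
```

```bash
python3 - <<'E'
from h import *
st();print(go((.494,-.3805,.126),86.3))
E
```

```text
t 12.25 tcp [ 0.5516 -0.0348  0.1293] F [-0.6 -0.4 -1.6] T [-0.02  0.01 -0.01] open 9.7 q7 -102.3
 jaw yaw -94.76 down [ 0.006  0.    -1.   ]
('d', array([  3. , 349.3,  28.8]), 'a', array([-1.06, -0.35,  0.03]), 'rows', np.float64(5.6))
```

Request:
{"api": "arm_command", "payload": {"increments": [{"ax": -1.1, "ay": 0, "az": 0, "dx": 0, "dy": 60, "dz": 5, "hand": 8}, {"ax": -1.1, "ay": 0, "az": 0, "dx": 0, "dy": 120, "dz": 9, "hand": 8}, {"ax": -1.1, "ay": 0, "az": 0, "dx": 0, "dy": 180, "dz": 14, "hand": 8}, {"ax": -1.1, "ay": 0, "az": 0, "dx": 0, "dy": 240, "dz": 18, "hand": 8}, {"ax": -1.1, "ay": 0, "az": 0, "dx": 0, "dy": 300, "dz": 23, "hand": 8}, {"ax": -1.1, "ay": 0, "az": 0, "dx": 0, "dy": 349, "dz": 27, "hand": 8}, {"ax": -1.1, "ay": 0, "az": 0, "dx": 10, "dy": 349, "dz": 27, "hand": 8}, {"ax": -1.1, "ay": 0, "az": 0, "dx": 60, "dy": 349, "dz": 27, "hand": 8}, {"ax": -1.1, "ay": 0, "az": 0, "dx": 78, "dy": 349, "dz": 27, "hand": 8}, {"ax": -1.1, "ay": 0, "az": 0, "dx": 78, "dy": 349, "dz": 27, "hand": 8}]}}

```text
time_s: 13.5
eef_pos: [0.4928, -0.3793, 0.0464]
tcp_rot: [-34.2, 89.8, 142.2]
wrist_force: [-0.1, 0.2, 0.5]
opening: 0.0098
```

```bash
python3 - <<'E'
from h import *
st();print(go((.494,-.3805,.039),86.3))
E
```

```text
t 13.5 tcp [ 0.4928 -0.3793  0.0464] F [-0.1  0.2  0.5] T [ 0.01  0.05 -0.02] open 9.8 q7 -64.4
 jaw yaw -93.6 down [-0.0024  0.0018 -1.    ]
('d', array([ 7.3,  1.2, -1.3]), 'a', array([0.1 , 0.14, 0.1 ]), 'rows', np.float64(0.1))
```

Request:
{"api": "arm_command", "payload": {"increments": [{"ax": 0, "ay": 0, "az": 0, "dx": 3, "dy": 1, "dz": 0, "hand": 8}, {"ax": 0, "ay": 0, "az": 0, "dx": 6, "dy": 1, "dz": 0, "hand": 8}, {"ax": 0, "ay": 0, "az": 0, "dx": 6, "dy": 1, "dz": 0, "hand": 8}, {"ax": 0, "ay": 0, "az": 0, "dx": 6, "dy": 1, "dz": 0, "hand": 8}, {"ax": 0, "ay": 0, "az": 0, "dx": 6, "dy": 1, "dz": 0, "hand": 36}, {"ax": 0, "ay": 0, "az": 0, "dx": 6, "dy": 1, "dz": 0, "hand": 36}, {"ax": 0, "ay": 0, "az": 0, "dx": 6, "dy": 1, "dz": 0, "hand": 36}, {"ax": 0, "ay": 0, "az": 0, "dx": -40, "dy": 0, "dz": 0, "hand": 36}, {"ax": 0, "ay": 0, "az": 0, "dx": -80, "dy": 0, "dz": 0, "hand": 36}, {"ax": 0, "ay": 0, "az": 0, "dx": -80, "dy": 0, "dz": 0, "hand": 36}]}}

```text
time_s: 14.75
eef_pos: [0.4948, -0.3815, 0.1309]
tcp_rot: [150.6, 89.7, -33.0]
wrist_force: [0.2, -0.8, -0.4]
opening: 0.0357
```

```bash
python3 - <<'E'
from h import *
st();print(go((.6258,.0415,.125),85.24))
E
```

```text
t 14.75 tcp [ 0.4948 -0.3815  0.1309] F [ 0.2 -0.8 -0.4] T [-0.01 -0.    0.04] open 35.7 q7 -63.8
 jaw yaw -93.66 down [ 0.0045 -0.0029 -1.    ]
('d', array([   5.3, -430.6, -103.7]), 'a', array([ 1.1 , -0.27, -0.15]), 'rows', np.float64(7.1))
```

Request:
{"api": "arm_command", "payload": {"increments": [{"ax": 1.1, "ay": 0, "az": 0, "dx": 0, "dy": -60, "dz": -15, "hand": 45}, {"ax": 1.1, "ay": 0, "az": 0, "dx": 0, "dy": -120, "dz": -30, "hand": 45}, {"ax": 1.1, "ay": 0, "az": 0, "dx": 0, "dy": -180, "dz": -44, "hand": 45}, {"ax": 1.1, "ay": 0, "az": 0, "dx": 0, "dy": -240, "dz": -59, "hand": 45}, {"ax": 1.1, "ay": 0, "az": 0, "dx": 0, "dy": -300, "dz": -73, "hand": 45}, {"ax": 1.1, "ay": 0, "az": 0, "dx": 0, "dy": -360, "dz": -88, "hand": 45}, {"ax": 1.1, "ay": 0, "az": 0, "dx": 0, "dy": -410, "dz": -100, "hand": 45}, {"ax": 1.1, "ay": 0, "az": 0, "dx": 0, "dy": -431, "dz": -106, "hand": 45}, {"ax": 1.1, "ay": 0, "az": 0, "dx": 0, "dy": -431, "dz": -106, "hand": 45}, {"ax": 1.1, "ay": 0, "az": 0, "dx": 0, "dy": -431, "dz": -106, "hand": 45}]}}

```text
time_s: 16.0
eef_pos: [0.626, 0.0413, 0.1271]
tcp_rot: [48.3, 89.9, -136.5]
wrist_force: [1.0, -1.1, 0.4]
opening: 0.0451
```

```bash
python3 - <<'E'
from h import *
st();print(go((.6258,.0415,.0405),85.24))
E
```

```text
t 16.0 tcp [0.626  0.0413 0.1271] F [ 1.  -1.1  0.4] T [-0.01 -0.    0.01] open 45.1 q7 -109.5
 jaw yaw -94.84 down [-8.e-04 -8.e-04 -1.e+00]
('d', array([86.6, -0.3,  0.2]), 'a', array([-0.08,  0.04, -0.05]), 'rows', np.float64(1.4))
```

Request:
{"api": "arm_command", "payload": {"increments": [{"ax": 0, "ay": 0, "az": 0, "dx": 45, "dy": 0, "dz": 0, "hand": 45}, {"ax": 0, "ay": 0, "az": 0, "dx": 87, "dy": 0, "dz": 0, "hand": 45}, {"ax": 0, "ay": 0, "az": 0, "dx": 87, "dy": 0, "dz": 0, "hand": 45}, {"ax": 0, "ay": 0, "az": 0, "dx": 87, "dy": 0, "dz": 0, "hand": 45}, {"ax": 0, "ay": 0, "az": 0, "dx": 87, "dy": 0, "dz": 0, "hand": 45}, {"ax": 0, "ay": 0, "az": 0, "dx": 87, "dy": 0, "dz": 0, "hand": 8}, {"ax": 0, "ay": 0, "az": 0, "dx": 87, "dy": 0, "dz": 0, "hand": 8}, {"ax": 0, "ay": 0, "az": 0, "dx": 87, "dy": 0, "dz": 0, "hand": 8}, {"ax": 0, "ay": 0, "az": 0, "dx": 87, "dy": 0, "dz": 0, "hand": 8}, {"ax": 0, "ay": 0, "az": 0, "dx": 87, "dy": 0, "dz": 0, "hand": 8}]}}

```text
time_s: 17.25
eef_pos: [0.6268, 0.0424, 0.0414]
tcp_rot: [151.5, 89.9, -33.3]
wrist_force: [-3.0, -2.7, 7.7]
opening: 0.01
```

```bash
python3 - <<'E'
from h import *
st()
E
```

```text
t 17.25 tcp [0.6268 0.0424 0.0414] F [-3.  -2.7  7.7] T [-0.6   0.45  0.03] open 10.0 q7 -111.1
 jaw yaw -94.78 down [ 8.e-04 -5.e-04 -1.e+00]
```

Request:
{"api": "arm_command", "payload": {"increments": [{"ax": 0, "ay": 0, "az": 0, "dx": 0, "dy": 0, "dz": 9, "hand": 8}, {"ax": 0, "ay": 0, "az": 0, "dx": 0, "dy": 0, "dz": 18, "hand": 8}, {"ax": 0, "ay": 0, "az": 0, "dx": 0, "dy": 0, "dz": 28, "hand": 8}, {"ax": 0, "ay": 0, "az": 0, "dx": 0, "dy": 0, "dz": 38, "hand": 8}, {"ax": 0, "ay": 0, "az": 0, "dx": 0, "dy": 0, "dz": 50, "hand": 8}, {"ax": 0, "ay": 0, "az": 0, "dx": 0, "dy": 0, "dz": 70, "hand": 8}, {"ax": 0, "ay": 0, "az": 0, "dx": 0, "dy": 0, "dz": 70, "hand": 8}, {"ax": 0, "ay": 0, "az": 0, "dx": -30, "dy": 0, "dz": 70, "hand": 8}, {"ax": 0, "ay": 0, "az": 0, "dx": -85, "dy": 0, "dz": 70, "hand": 8}, {"ax": 0, "ay": 0, "az": 0, "dx": -85, "dy": 0, "dz": 70, "hand": 8}]}}

```text
time_s: 18.5
eef_pos: [0.5591, 0.0491, 0.1294]
tcp_rot: [-166.9, 89.7, 8.4]
wrist_force: [1.2, -0.7, -2.3]
opening: 0.0095
```

```bash
python3 - <<'E'
from h import *
st();print(go((.4985,-.311,.126),86.3))
E
```

```text
t 18.5 tcp [0.5591 0.0491 0.1294] F [ 1.2 -0.7 -2.3] T [ 0.01 -0.02  0.02] open 9.5 q7 -111.1
 jaw yaw -94.76 down [ 5.9e-03  9.0e-04 -1.0e+00]
('d', array([  2.7, 363.9,  30.5]), 'a', array([-1.06, -0.34,  0.08]), 'rows', np.float64(5.8))
```

Request:
{"api": "arm_command", "payload": {"increments": [{"ax": -1.1, "ay": 0, "az": 0, "dx": 0, "dy": 60, "dz": 5, "hand": 8}, {"ax": -1.1, "ay": 0, "az": 0, "dx": 0, "dy": 120, "dz": 9, "hand": 8}, {"ax": -1.1, "ay": 0, "az": 0, "dx": 0, "dy": 180, "dz": 14, "hand": 8}, {"ax": -1.1, "ay": 0, "az": 0, "dx": 0, "dy": 240, "dz": 18, "hand": 8}, {"ax": -1.1, "ay": 0, "az": 0, "dx": 0, "dy": 300, "dz": 23, "hand": 8}, {"ax": -1.1, "ay": 0, "az": 0, "dx": 0, "dy": 350, "dz": 28, "hand": 8}, {"ax": -1.1, "ay": 0, "az": 0, "dx": 5, "dy": 364, "dz": 28, "hand": 8}, {"ax": -1.1, "ay": 0, "az": 0, "dx": 50, "dy": 364, "dz": 28, "hand": 8}, {"ax": -1.1, "ay": 0, "az": 0, "dx": 78, "dy": 364, "dz": 28, "hand": 8}, {"ax": -1.1, "ay": 0, "az": 0, "dx": 78, "dy": 364, "dz": 28, "hand": 8}]}}

```text
time_s: 19.75
eef_pos: [0.4973, -0.3101, 0.0452]
tcp_rot: [-28.0, 89.7, 148.4]
wrist_force: [0.2, 0.2, -1.4]
opening: 0.0094
```

```bash
python3 - <<'E'
from h import *
st();print(go((.4985,-.311,.039),86.3))
E
```

```text
t 19.75 tcp [ 0.4973 -0.3101  0.0452] F [ 0.2  0.2 -1.4] T [-0.03  0.04 -0.04] open 9.4 q7 -70.3
 jaw yaw -93.6 down [-0.0041  0.0025 -1.    ]
('d', array([ 6.2,  0.8, -1.3]), 'a', array([0.1 , 0.25, 0.13]), 'rows', np.float64(0.1))
```

Request:
{"api": "arm_command", "payload": {"increments": [{"ax": 0, "ay": 0, "az": 0, "dx": 3, "dy": 1, "dz": 0, "hand": 8}, {"ax": 0, "ay": 0, "az": 0, "dx": 6, "dy": 1, "dz": 0, "hand": 8}, {"ax": 0, "ay": 0, "az": 0, "dx": 6, "dy": 1, "dz": 0, "hand": 8}, {"ax": 0, "ay": 0, "az": 0, "dx": 6, "dy": 1, "dz": 0, "hand": 8}, {"ax": 0, "ay": 0, "az": 0, "dx": 6, "dy": 1, "dz": 0, "hand": 36}, {"ax": 0, "ay": 0, "az": 0, "dx": 6, "dy": 1, "dz": 0, "hand": 36}, {"ax": 0, "ay": 0, "az": 0, "dx": 6, "dy": 1, "dz": 0, "hand": 36}, {"ax": 0, "ay": 0, "az": 0, "dx": -40, "dy": 0, "dz": 0, "hand": 36}, {"ax": 0, "ay": 0, "az": 0, "dx": -80, "dy": 0, "dz": 0, "hand": 36}, {"ax": 0, "ay": 0, "az": 0, "dx": -120, "dy": 0, "dz": 0, "hand": 36}]}}

```text
time_s: 21.0
eef_pos: [0.4985, -0.3116, 0.169]
tcp_rot: [-158.8, 90.0, 17.5]
wrist_force: [0.2, 0.3, -0.3]
opening: 0.0361
```

```bash
python3 - <<'E'
from h import *
st()
cv2.imwrite("pics/t5.png",cv2.resize(env.get_image("top")[80:280,70:460],None,fx=2,fy=2,interpolation=cv2.INTER_CUBIC))
E
```

```text
t 21.0 tcp [ 0.4985 -0.3116  0.169 ] F [ 0.2  0.3 -0.3] T [ 0.02 -0.01  0.01] open 36.1 q7 -69.3
 jaw yaw -93.65 down [ 1.e-04  0.e+00 -1.e+00]
```

View pics/t5.png

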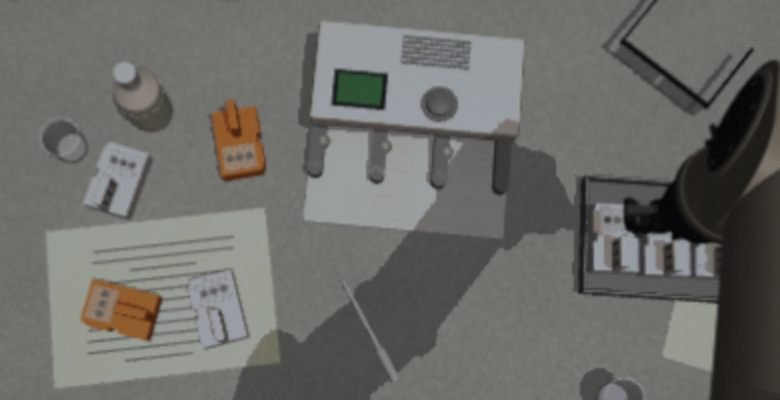

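```bash
python3 - <<'E'
from h import *
C=lambda u,v,z:ray("top",(u/3+85,v/3+85),z)
print("Fb tab",C(283,470,.07),"Fa tab",C(142,305,.07))
print(go((.4085,.2053,.12),104.6))
E
```

```text
Fb tab [0.39979663 0.20204361 0.07      ] Fa tab [0.53924772 0.32648002 0.07      ]
('d', array([  52.3, -511.3,  125.3]), 'a', array([-18.27,  -0.3 ,  -0.19]), 'rows', np.float64(8.5))
```

Request:
{"api": "arm_command", "payload": {"increments": [{"ax": -2, "ay": 0, "az": 0, "dx": 0, "dy": -60, "dz": 14, "hand": 45}, {"ax": -4, "ay": 0, "az": 0, "dx": 0, "dy": -120, "dz": 29, "hand": 45}, {"ax": -6, "ay": 0, "az": 0, "dx": 0, "dy": -180, "dz": 44, "hand": 45}, {"ax": -8, "ay": 0, "az": 0, "dx": 0, "dy": -240, "dz": 59, "hand": 45}, {"ax": -10, "ay": 0, "az": 0, "dx": 0, "dy": -300, "dz": 73, "hand": 45}, {"ax": -13, "ay": 0, "az": 0, "dx": 10, "dy": -360, "dz": 88, "hand": 45}, {"ax": -16, "ay": 0, "az": 0, "dx": 20, "dy": -420, "dz": 103, "hand": 45}, {"ax": -18.3, "ay": 0, "az": 0, "dx": 30, "dy": -480, "dz": 117, "hand": 45}, {"ax": -18.3, "ay": 0, "az": 0, "dx": 52, "dy": -511, "dz": 125, "hand": 45}, {"ax": -18.3, "ay": 0, "az": 0, "dx": 52, "dy": -511, "dz": 125, "hand": 45}]}}

```text
time_s: 22.3
eef_pos: [0.4049, 0.2083, 0.1144]
tcp_rot: [-20.4, 89.9, 174.5]
wrist_force: [-0.1, -1.0, 0.4]
opening: 0.0451
```

```bash
python3 - <<'E'
from h import *
st();print(go((.4085,.2053,.036),104.6))
crop(env.get_image("top"),85,150,245,270,5,"c6")
E
```

```text
t 22.3 tcp [0.4049 0.2083 0.1144] F [-0.1 -1.   0.4] T [-0.05  0.03  0.03] open 45.1 q7 -118.4
 jaw yaw -75.11 down [-2.1e-03  2.0e-04 -1.0e+00]
('d', array([78.4,  3.9, -2.8]), 'a', array([0.29, 0.11, 0.04]), 'rows', np.float64(1.3))
```

View pics/c6.png

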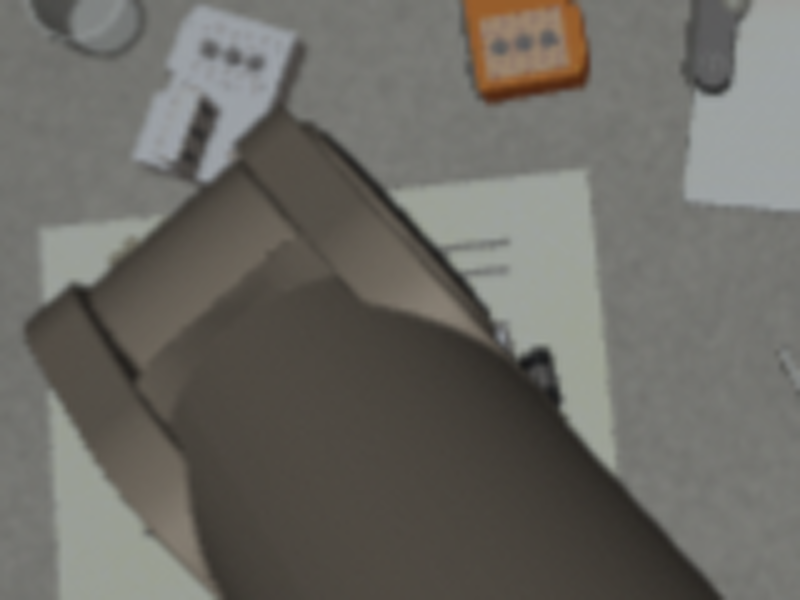

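Request:
{"api": "arm_command", "payload": {"increments": [{"ax": 0, "ay": 0, "az": 0, "dx": 0, "dy": 3, "dz": -3, "hand": 45}, {"ax": 0, "ay": 0, "az": 0, "dx": 40, "dy": 3, "dz": -3, "hand": 45}, {"ax": 0, "ay": 0, "az": 0, "dx": 78, "dy": 3, "dz": -3, "hand": 45}, {"ax": 0, "ay": 0, "az": 0, "dx": 78, "dy": 3, "dz": -3, "hand": 45}, {"ax": 0, "ay": 0, "az": 0, "dx": 78, "dy": 3, "dz": -3, "hand": 8}, {"ax": 0, "ay": 0, "az": 0, "dx": 78, "dy": 3, "dz": -3, "hand": 8}, {"ax": 0, "ay": 0, "az": 0, "dx": 78, "dy": 3, "dz": -3, "hand": 8}, {"ax": 0, "ay": 0, "az": 0, "dx": 78, "dy": 3, "dz": -3, "hand": 8}, {"ax": 0, "ay": 0, "az": 0, "dx": 78, "dy": 3, "dz": -3, "hand": 8}, {"ax": 0, "ay": 0, "az": 0, "dx": 78, "dy": 3, "dz": -3, "hand": 8}]}}

```text
time_s: 23.6
eef_pos: [0.4109, 0.2049, 0.0387]
tcp_rot: [-164.1, 89.9, 30.6]
wrist_force: [-2.3, 1.7, 9.0]
opening: 0.0096
```

```bash
python3 - <<'E'
from h import *
st()
E
```

```text
t 23.6 tcp [0.4109 0.2049 0.0387] F [-2.3  1.7  9. ] T [ 0.32  0.27 -0.02] open 9.6 q7 -123.8
 jaw yaw -75.34 down [ 0.002   0.0012 -1.    ]
```

Request:
{"api": "arm_command", "payload": {"increments": [{"ax": 0, "ay": 0, "az": 0, "dx": -20, "dy": 0, "dz": 0, "hand": 8}, {"ax": 0, "ay": 0, "az": 0, "dx": -60, "dy": 0, "dz": 0, "hand": 8}, {"ax": 0, "ay": 0, "az": 0, "dx": -90, "dy": 0, "dz": 0, "hand": 8}, {"ax": 0, "ay": 0, "az": 0, "dx": -90, "dy": 0, "dz": 0, "hand": 8}, {"ax": 0, "ay": 0, "az": 0, "dx": -90, "dy": 0, "dz": 0, "hand": 8}]}}

```text
time_s: 24.22
eef_pos: [0.4099, 0.2038, 0.1274]
tcp_rot: [92.8, 90.0, -72.6]
wrist_force: [0.2, 0.5, -2.6]
opening: 0.01
```

```bash
python3 - <<'E'
from h import *
st();print(go((.5448,.0513,.12),85.23))
E
```

```text
t 24.23 tcp [0.4099 0.2038 0.1274] F [ 0.2  0.5 -2.6] T [-0.01  0.07 -0.01] open 10.0 q7 -117.3
 jaw yaw -75.36 down [ 1.e-04 -3.e-04 -1.e+00]
('d', array([  7.4, 181.6, -92. ]), 'a', array([19.41, -0.  , -0.02]), 'rows', np.float64(3.3))
```

Request:
{"api": "arm_command", "payload": {"increments": [{"ax": 4, "ay": 0, "az": 0, "dx": 5, "dy": 40, "dz": -20, "hand": 8}, {"ax": 9, "ay": 0, "az": 0, "dx": 5, "dy": 90, "dz": -45, "hand": 8}, {"ax": 14, "ay": 0, "az": 0, "dx": 5, "dy": 140, "dz": -70, "hand": 8}, {"ax": 19.4, "ay": 0, "az": 0, "dx": 7, "dy": 181.5, "dz": -92, "hand": 8}, {"ax": 19.4, "ay": 0, "az": 0, "dx": 7, "dy": 181.5, "dz": -92, "hand": 8}, {"ax": 19.4, "ay": 0, "az": 0, "dx": 7, "dy": 181.5, "dz": -92, "hand": 8}, {"ax": 19.4, "ay": 0, "az": 0, "dx": 30, "dy": 181.5, "dz": -92, "hand": 8}, {"ax": 19.4, "ay": 0, "az": 0, "dx": 62, "dy": 181.5, "dz": -92, "hand": 8}, {"ax": 19.4, "ay": 0, "az": 0, "dx": 62, "dy": 181.5, "dz": -92, "hand": 8}, {"ax": 19.4, "ay": 0, "az": 0, "dx": 62, "dy": 181.5, "dz": -92, "hand": 8}]}}

```text
time_s: 25.48
eef_pos: [0.545, 0.0525, 0.0664]
tcp_rot: [-130.7, 90.0, 44.6]
wrist_force: [0.1, 1.0, -0.9]
opening: 0.0096
```

```bash
python3 - <<'E'
from h import *
st();print(go((.5448,.0513,.046),85.23))
a=env.get_image("top");b=env.get_image("scene")
cv2.imwrite("pics/c7.png",np.hstack([cv2.resize(a[90:210,200:330],(390,360)),cv2.resize(b[190:290,170:290],(400,360))]))
E
```

```text
t 25.48 tcp [0.545  0.0525 0.0664] F [ 0.1  1.  -0.9] T [ 0.02 -0.04 -0.01] open 9.6 q7 -116.0
 jaw yaw -94.68 down [ 3.e-04  3.e-04 -1.e+00]
('d', array([20.4,  1.3,  0.1]), 'a', array([ 0.09, -0.02,  0.02]), 'rows', np.float64(0.3))
```

View pics/c7.png

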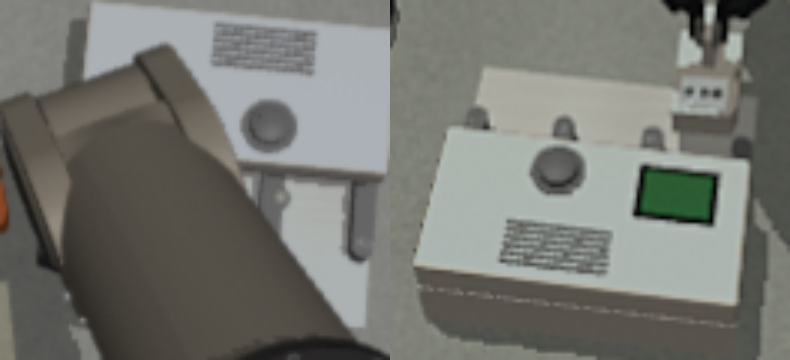

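Request:
{"api": "arm_command", "payload": {"increments": [{"ax": 0.1, "ay": 0, "az": 0, "dx": 10, "dy": 1.2, "dz": 0, "hand": 8}, {"ax": 0.1, "ay": 0, "az": 0, "dx": 16, "dy": 1.2, "dz": 0, "hand": 8}, {"ax": 0.1, "ay": 0, "az": 0, "dx": 21, "dy": 1.2, "dz": 0, "hand": 8}, {"ax": 0.1, "ay": 0, "az": 0, "dx": 21, "dy": 1.2, "dz": 0, "hand": 8}, {"ax": 0.1, "ay": 0, "az": 0, "dx": 21, "dy": 1.2, "dz": 0, "hand": 8}, {"ax": 0.1, "ay": 0, "az": 0, "dx": 21, "dy": 1.2, "dz": 0, "hand": 8}]}}

```text
time_s: 26.32
eef_pos: [0.5447, 0.0511, 0.0447]
tcp_rot: [-43.9, 90.0, 131.3]
wrist_force: [-4.4, 2.4, 8.4]
opening: 0.0096
```

```bash
python3 - <<'E'
from h import *
st();print(go((.5448,.0513,.046),85.23))
E
```

```text
t 26.32 tcp [0.5447 0.0511 0.0447] F [-4.4  2.4  8.4] T [ 0.42  0.89 -0.01] open 9.6 q7 -116.7
 jaw yaw -94.83 down [-3.e-04  4.e-04 -1.e+00]
('d', array([-1.3, -0.2, -0.1]), 'a', array([-0.06,  0.02,  0.02]), 'rows', np.float64(0.0))
```

Request:
{"api": "arm_command", "payload": {"increments": [{"ax": 0, "ay": 0, "az": 0, "dx": -0.8, "dy": 0, "dz": 0, "hand": 8}, {"ax": 0, "ay": 0, "az": 0, "dx": -0.8, "dy": 0, "dz": -6, "hand": 8}, {"ax": 0, "ay": 0, "az": 0, "dx": -0.8, "dy": 0, "dz": -14, "hand": 8}, {"ax": 0, "ay": 0, "az": 0, "dx": -0.8, "dy": 0, "dz": -22, "hand": 8}, {"ax": 0, "ay": 0, "az": 0, "dx": -0.8, "dy": 0, "dz": -30, "hand": 8}, {"ax": 0, "ay": 0, "az": 0, "dx": -0.8, "dy": 0, "dz": -38, "hand": 8}, {"ax": 0, "ay": 0, "az": 0, "dx": -0.8, "dy": 0, "dz": -38, "hand": 8}]}}

```text
time_s: 27.2
eef_pos: [0.5835, 0.0471, 0.0453]
tcp_rot: [-169.5, 90.0, 5.6]
wrist_force: [0.3, -2.0, -2.9]
opening: 0.0098
```

```bash
python3 - <<'E'
from h import *
st()
E
```

```text
t 27.2 tcp [0.5835 0.0471 0.0453] F [ 0.3 -2.  -2.9] T [-0.58 -0.11 -0.12] open 9.8 q7 -115.5
 jaw yaw -94.88 down [ 4.e-04  0.e+00 -1.e+00]
```

Request:
{"api": "arm_command", "payload": {"increments": [{"ax": 0, "ay": 0, "az": 0, "dx": 0, "dy": 0.2, "dz": -7, "hand": 8}, {"ax": 0, "ay": 0, "az": 0, "dx": 0, "dy": 0.5, "dz": -14, "hand": 8}, {"ax": 0, "ay": 0, "az": 0, "dx": 0, "dy": 0.8, "dz": -21, "hand": 8}, {"ax": 0, "ay": 0, "az": 0, "dx": 0, "dy": 1, "dz": -28, "hand": 8}, {"ax": 0, "ay": 0, "az": 0, "dx": 0, "dy": 1, "dz": -35, "hand": 8}, {"ax": 0, "ay": 0, "az": 0, "dx": 0, "dy": 1, "dz": -42, "hand": 8}, {"ax": 0, "ay": 0, "az": 0, "dx": 0, "dy": 1, "dz": -42, "hand": 8}]}}

```text
time_s: 28.08
eef_pos: [0.6249, 0.0418, 0.0452]
tcp_rot: [81.8, 89.9, -103.1]
wrist_force: [1.2, -5.2, -3.5]
opening: 0.0097
```

```bash
python3 - <<'E'
from h import *
st()
E
```

```text
t 28.07 tcp [0.6249 0.0418 0.0452] F [ 1.2 -5.2 -3.5] T [-1.5  -0.13 -0.18] open 9.7 q7 -114.2
 jaw yaw -94.89 down [-2.e-04 -9.e-04 -1.e+00]
```

Request:
{"api": "arm_command", "payload": {"increments": [{"ax": 0, "ay": 0, "az": 0, "dx": 0, "dy": 0, "dz": -3, "hand": 8}, {"ax": 0, "ay": 0, "az": 0, "dx": 0, "dy": 0, "dz": -6, "hand": 8}, {"ax": 0, "ay": 0, "az": 0, "dx": 0, "dy": 0, "dz": -8, "hand": 8}, {"ax": 0, "ay": 0, "az": 0, "dx": 0, "dy": 0, "dz": -8, "hand": 8}]}}

```text
time_s: 28.58
eef_pos: [0.6324, 0.0412, 0.0451]
tcp_rot: [59.1, 89.9, -125.8]
wrist_force: [-0.3, -4.5, -3.2]
opening: 0.0094
```

Request:
{"api": "arm_command", "payload": {"increments": [{"ax": 0, "ay": 0, "az": 0, "dx": 0, "dy": 0, "dz": -1.5, "hand": 8}, {"ax": 0, "ay": 0, "az": 0, "dx": 0, "dy": 0, "dz": -1.5, "hand": 8}]}}

```text
time_s: 28.82
eef_pos: [0.6341, 0.0413, 0.0452]
tcp_rot: [85.6, 90.0, -99.3]
wrist_force: [-0.6, -5.2, -3.3]
opening: 0.0095
```

Request:
{"api": "arm_command", "payload": {"increments": [{"ax": 0, "ay": 0, "az": 0, "dx": 0, "dy": 0, "dz": -1.5, "hand": 8}, {"ax": 0, "ay": 0, "az": 0, "dx": 0, "dy": 0, "dz": -1.5, "hand": 8}]}}

```text
time_s: 29.08
eef_pos: [0.6359, 0.0419, 0.0455]
tcp_rot: [-163.8, 90.0, 11.3]
wrist_force: [1.3, -3.8, -3.2]
opening: 0.0097
```

Request:
{"api": "arm_command", "payload": {"increments": [{"ax": 0, "ay": 0, "az": 0, "dx": 0, "dy": 0, "dz": -1.5, "hand": 8}, {"ax": 0, "ay": 0, "az": 0, "dx": 0, "dy": 0, "dz": -1.5, "hand": 8}]}}

```text
time_s: 29.32
eef_pos: [0.6369, 0.0419, 0.0454]
tcp_rot: [-23.2, 90.0, 151.9]
wrist_force: [-1.7, -4.1, -1.8]
opening: 0.0094
```

Request:
{"api": "arm_command", "payload": {"increments": [{"ax": 0, "ay": 0, "az": 0, "dx": 0, "dy": 0, "dz": -1.5, "hand": 8}, {"ax": 0, "ay": 0, "az": 0, "dx": 0, "dy": 0, "dz": -1.5, "hand": 8}]}}

```text
time_s: 29.58
eef_pos: [0.6378, 0.0419, 0.0454]
tcp_rot: [2.3, 89.9, 177.5]
wrist_force: [-5.6, -2.2, 1.8]
opening: 0.0096
```

Request:
{"api": "arm_command", "payload": {"increments": [{"ax": 0, "ay": 0, "az": 0, "dx": 0, "dy": 0, "dz": -1.5, "hand": 8}, {"ax": 0, "ay": 0, "az": 0, "dx": 0, "dy": 0, "dz": -1.5, "hand": 8}]}}

```text
time_s: 29.82
eef_pos: [0.6385, 0.0422, 0.0456]
tcp_rot: [1.9, 89.8, 177.1]
wrist_force: [-11.4, -1.3, 10.7]
opening: 0.0097
```

Request:
{"api": "arm_command", "payload": {"increments": [{"ax": 0, "ay": 0, "az": 0, "dx": 0, "dy": 0, "dz": 2, "hand": 8}, {"ax": 0, "ay": 0, "az": 0, "dx": 0, "dy": 0, "dz": 2, "hand": 36}, {"ax": 0, "ay": 0, "az": 0, "dx": 0, "dy": 0, "dz": 2, "hand": 36}, {"ax": 0, "ay": 0, "az": 0, "dx": 0, "dy": 0, "dz": 2, "hand": 36}, {"ax": 0, "ay": 0, "az": 0, "dx": -40, "dy": 0, "dz": 2, "hand": 36}, {"ax": 0, "ay": 0, "az": 0, "dx": -75, "dy": 0, "dz": 2, "hand": 36}, {"ax": 0, "ay": 0, "az": 0, "dx": -75, "dy": 0, "dz": 60, "hand": 0}, {"ax": 0, "ay": 0, "az": 0, "dx": -75, "dy": 0, "dz": 65, "hand": 0}, {"ax": 0, "ay": 0, "az": 0, "dx": -75, "dy": 0, "dz": 65, "hand": 0}]}}

```text
time_s: 30.95
eef_pos: [0.5756, 0.0471, 0.1209]
tcp_rot: [-169.0, 89.9, 6.2]
wrist_force: [1.1, -0.0, 0.5]
opening: -0.0004
```

```bash
python3 - <<'E'
from h import *
st()
b=env.get_image("scene")
cv2.imwrite("pics/c8.png",cv2.resize(b[190:290,170:290],(720,600),interpolation=cv2.INTER_CUBIC))
E
```

```text
t 30.95 tcp [0.5756 0.0471 0.1209] F [ 1.1 -0.   0.5] T [-0.05 -0.01 -0.01] open -0.4 q7 -113.4
 jaw yaw -94.84 down [ 1.1e-03  1.0e-04 -1.0e+00]
```

View pics/c8.png

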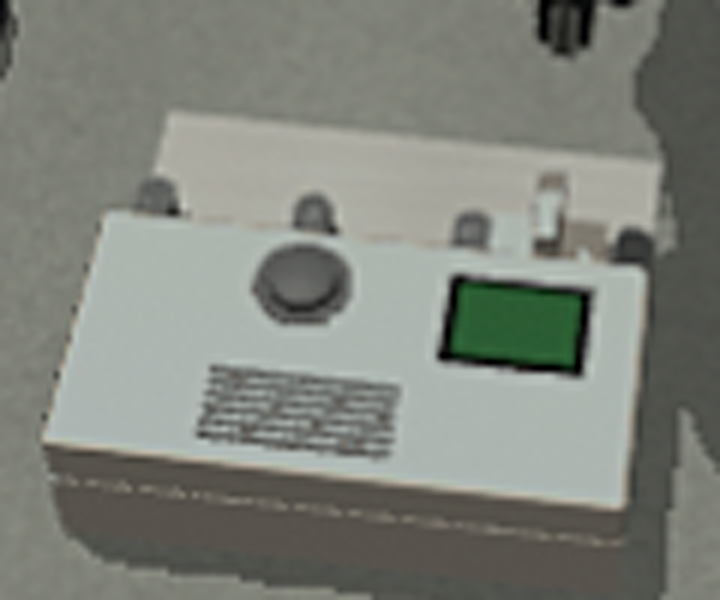

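Request:
{"api": "arm_command", "payload": {"increments": [{"ax": 0, "ay": 0, "az": 0, "dx": 50, "dy": 1, "dz": 5, "hand": 0}, {"ax": 0, "ay": 0, "az": 0, "dx": 98, "dy": 1, "dz": 5, "hand": 0}, {"ax": 0, "ay": 0, "az": 0, "dx": 98, "dy": 1, "dz": 5, "hand": 0}, {"ax": 0, "ay": 0, "az": 0, "dx": 98, "dy": 1, "dz": 5, "hand": 0}, {"ax": 0, "ay": 0, "az": 0, "dx": 98, "dy": 1, "dz": -4, "hand": 0}, {"ax": 0, "ay": 0, "az": 0, "dx": 98, "dy": 1, "dz": -10, "hand": 0}, {"ax": 0, "ay": 0, "az": 0, "dx": 98, "dy": 1, "dz": -10, "hand": 0}]}}

```text
time_s: 31.88
eef_pos: [0.5861, 0.0451, 0.0231]
tcp_rot: [-166.4, 89.9, 8.7]
wrist_force: [-0.5, 0.2, -0.5]
opening: 0.0003
```

Request:
{"api": "arm_command", "payload": {"increments": [{"ax": 0, "ay": 0, "az": 0, "dx": 0, "dy": 0, "dz": -2, "hand": 0}, {"ax": 0, "ay": 0, "az": 0, "dx": 0, "dy": 0, "dz": -4, "hand": 0}, {"ax": 0, "ay": 0, "az": 0, "dx": 0, "dy": 0, "dz": -4, "hand": 0}]}}

```text
time_s: 32.25
eef_pos: [0.5892, 0.0448, 0.0224]
tcp_rot: [-127.8, 90.0, 47.4]
wrist_force: [-0.2, 0.2, -0.3]
opening: 0.0002
```

Request:
{"api": "arm_command", "payload": {"increments": [{"ax": 0, "ay": 0, "az": 0, "dx": 0, "dy": 0, "dz": -2, "hand": 0}, {"ax": 0, "ay": 0, "az": 0, "dx": 0, "dy": 0, "dz": -3, "hand": 0}, {"ax": 0, "ay": 0, "az": 0, "dx": 0, "dy": 0, "dz": -3, "hand": 0}]}}

```text
time_s: 32.62
eef_pos: [0.5921, 0.0446, 0.0224]
tcp_rot: [-126.1, 90.0, 49.0]
wrist_force: [-0.4, -0.0, -0.2]
opening: -0.0001
```

Request:
{"api": "arm_command", "payload": {"increments": [{"ax": 0, "ay": 0, "az": 0, "dx": 0, "dy": 0, "dz": -2, "hand": 0}, {"ax": 0, "ay": 0, "az": 0, "dx": 0, "dy": 0, "dz": -2, "hand": 0}]}}

```text
time_s: 32.88
eef_pos: [0.5929, 0.0445, 0.0223]
tcp_rot: [10.8, 89.9, -174.1]
wrist_force: [-6.8, 0.1, 5.5]
opening: -0.0001
```

Request:
{"api": "arm_command", "payload": {"increments": [{"ax": 0, "ay": 0, "az": 0, "dx": 0, "dy": 0, "dz": -2, "hand": 0}, {"ax": 0, "ay": 0, "az": 0, "dx": 0, "dy": 0, "dz": -2, "hand": 0}]}}

```text
time_s: 33.12
eef_pos: [0.5936, 0.0444, 0.0221]
tcp_rot: [11.9, 89.7, -172.9]
wrist_force: [-14.8, 1.0, 10.8]
opening: -0.0002
```

Request:
{"api": "arm_command", "payload": {"increments": [{"ax": 0, "ay": 0, "az": 0, "dx": 0, "dy": 0, "dz": 15, "hand": 0}, {"ax": 0, "ay": 0, "az": 0, "dx": -50, "dy": 0, "dz": 25, "hand": 0}, {"ax": 0, "ay": 0, "az": 0, "dx": -110, "dy": -30, "dz": 30, "hand": 45}, {"ax": 0, "ay": 0, "az": 0, "dx": -130, "dy": -90, "dz": 30, "hand": 45}, {"ax": 0, "ay": 0, "az": 0, "dx": -130, "dy": -150, "dz": 30, "hand": 45}, {"ax": 0, "ay": 0, "az": 0, "dx": -130, "dy": -200, "dz": 30, "hand": 45}, {"ax": 0, "ay": 0, "az": 0, "dx": -130, "dy": -200, "dz": 30, "hand": 45}, {"ax": 0, "ay": 0, "az": 0, "dx": -130, "dy": -200, "dz": 30, "hand": 45}]}}

```text
time_s: 34.12
eef_pos: [0.5827, 0.2455, 0.1521]
tcp_rot: [70.9, 90.0, -113.9]
wrist_force: [-0.2, -0.4, -0.2]
opening: 0.0453
```

```bash
python3 - <<'E'
from h import *
st();print(go((.5345,.325,.12),77.6))
a=env.get_image("top");o=cv2.imread("pics/top0.png")
f=lambda i:cv2.resize(i[130:190,215:275],(390,390),interpolation=cv2.INTER_CUBIC)
cv2.imwrite("pics/c9.png",np.hstack([f(o),f(a)]))
cv2.imwrite("pics/top9.png",a)
E
```

```text
t 34.12 tcp [0.5827 0.2455 0.1521] F [-0.2 -0.4 -0.2] T [-0.01  0.03  0.05] open 45.3 q7 -132.2
 jaw yaw -94.84 down [-3.e-04 -6.e-04 -1.e+00]
('d', array([ 32.1, -75.1,  54.7]), 'a', array([ 7.56,  0.01, -0.04]), 'rows', np.float64(1.6))
```

View pics/c9.png

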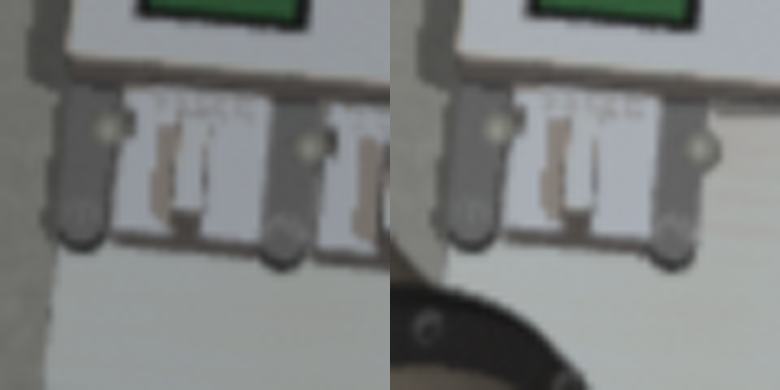

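```bash
python3 - <<'E'
from h import *
im=cv2.imread("pics/top9.png")
x0,y0,x1,y1=90,145,175,215
cv2.imwrite("pics/c10.png",cv2.resize(im[y0:y1,x0:x1],None,fx=8,fy=8,interpolation=cv2.INTER_CUBIC))
s=im[y0:y1,x0:x1].astype(int);m=((s.min(2)>125)&(np.ptp(s,axis=2)<25)).astype(np.uint8)
for c in cv2.findContours(m,cv2.RETR_EXTERNAL,cv2.CHAIN_APPROX_NONE)[0]:
    if cv2.contourArea(c)>40: r=cv2.minAreaRect(c);print((r[0][0]+x0,r[0][1]+y0),r[1:])
E
```

```text
(116.0, 200.5) ((27.0, 48.0), 90.0)
(116.16216087341309, 176.02702713012695) ((9.206343650817871, 13.480716705322266), 9.462322235107422)
```

View pics/c10.png

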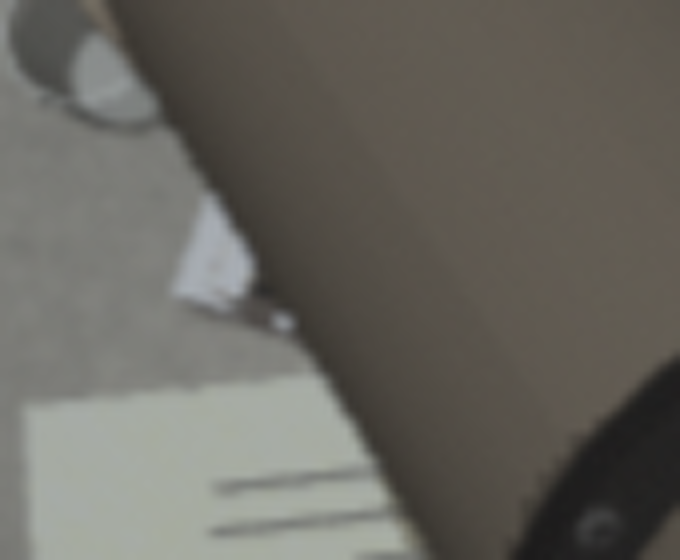

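```bash
python3 - <<'E'
from h import *
im=cv2.imread("pics/t5.png")
x0,y0,x1,y1=75,135,160,225
s=cv2.resize(im[y0:y1,x0:x1],None,fx=4,fy=4,interpolation=cv2.INTER_CUBIC).astype(int)
m=((s.min(2)>125)&(np.ptp(s,axis=2)<25)).astype(np.uint8)
m=cv2.morphologyEx(m,cv2.MORPH_CLOSE,np.ones((13,13)))
c=max(cv2.findContours(m,cv2.RETR_EXTERNAL,cv2.CHAIN_APPROX_NONE)[0],key=cv2.contourArea)
P=np.array([ray("top",((p[0]/4+x0)/2+70,(p[1]/4+y0)/2+80),.03)[:2] for p in c[:,0]],np.float32)
r=cv2.minAreaRect(P);print(r,cv2.boxPoints(r))
c=cv2.cvtColor(s.clip(0,255).astype(np.uint8),cv2.COLOR_BGR2RGB)
cv2.imwrite("pics/c11.png",cv2.resize(s.clip(0,255).astype(np.uint8),None,fx=1.6,fy=1.6))
for p in ((108,196),): pass
E
```

```text
((0.5955038666725159, 0.3517635762691498), (0.06137566268444061, 0.0921318456530571), 73.07994842529297) [[0.5425008  0.33581108]
 [0.6306444  0.30899727]
 [0.64850694 0.36771607]
 [0.56036335 0.39452988]]
```

View pics/c11.png

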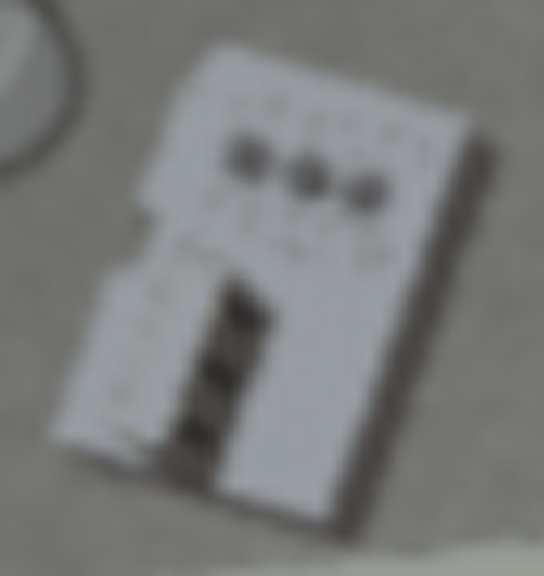

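Request:
{"api": "arm_command", "payload": {"increments": [{"ax": -10, "ay": 0, "az": 0, "dx": 0, "dy": -10, "dz": 0, "hand": 45}, {"ax": -20, "ay": 0, "az": 0, "dx": 0, "dy": -20, "dz": 0, "hand": 45}, {"ax": -30, "ay": 0, "az": 0, "dx": 0, "dy": -30, "dz": 0, "hand": 45}, {"ax": -40, "ay": 0, "az": 0, "dx": 0, "dy": -40, "dz": 0, "hand": 45}, {"ax": -50, "ay": 0, "az": 0, "dx": 0, "dy": -50, "dz": 0, "hand": 45}, {"ax": -60, "ay": 0, "az": 0, "dx": 0, "dy": -60, "dz": 0, "hand": 45}, {"ax": -70, "ay": 0, "az": 0, "dx": 0, "dy": -70, "dz": 5, "hand": 45}, {"ax": -80, "ay": 0, "az": 0, "dx": 0, "dy": -80, "dz": 10, "hand": 45}, {"ax": -90, "ay": 0, "az": 0, "dx": 0, "dy": -90, "dz": 10, "hand": 45}, {"ax": -100, "ay": 0, "az": 0, "dx": 0, "dy": -100, "dz": 10, "hand": 45}]}}

```text
time_s: 35.42
eef_pos: [0.5822, 0.3449, 0.1524]
tcp_rot: [22.1, 89.9, -62.6]
wrist_force: [0.4, 0.0, 0.0]
opening: 0.0448
```

```bash
python3 - <<'E'
from h import *
st();print(go((.5811,.3562,.12),73.1))
E
```

```text
t 35.42 tcp [0.5822 0.3449 0.1524] F [0.4 0.  0. ] T [ 0.06 -0.02 -0.03] open 44.8 q7 -49.8
 jaw yaw 5.36 down [ 5.e-04 -9.e-04 -1.e+00]
('d', array([ 32.4,  -0. , -11.4]), 'a', array([-6.774e+01,  6.000e-02,  1.000e-02]), 'rows', np.float64(6.3))
```

Request:
{"api": "arm_command", "payload": {"increments": [{"ax": -10, "ay": 0, "az": 0, "dx": 10, "dy": 0, "dz": -11, "hand": 45}, {"ax": -20, "ay": 0, "az": 0, "dx": 20, "dy": 0, "dz": -11, "hand": 45}, {"ax": -30, "ay": 0, "az": 0, "dx": 32, "dy": 0, "dz": -11, "hand": 45}, {"ax": -40, "ay": 0, "az": 0, "dx": 32, "dy": 0, "dz": -11, "hand": 45}, {"ax": -50, "ay": 0, "az": 0, "dx": 32, "dy": 0, "dz": -11, "hand": 45}, {"ax": -60, "ay": 0, "az": 0, "dx": 32, "dy": 0, "dz": -11, "hand": 45}, {"ax": -67.5, "ay": 0, "az": 0, "dx": 32, "dy": 0, "dz": -11, "hand": 45}, {"ax": -67.5, "ay": 0, "az": 0, "dx": 32, "dy": 0, "dz": -11, "hand": 45}, {"ax": -67.5, "ay": 0, "az": 0, "dx": 32, "dy": 0, "dz": -11, "hand": 45}]}}

```text
time_s: 36.55
eef_pos: [0.5809, 0.3566, 0.1204]
tcp_rot: [-41.5, 90.0, -59.0]
wrist_force: [-0.7, -0.7, 0.3]
opening: 0.0448
```

```bash
python3 - <<'E'
from h import *
st();print(go((.5811,.3562,.037),73.1))
im=env.get_image("top");b=env.get_image("scene")
cv2.imwrite("pics/c12.png",np.hstack([cv2.resize(im[130:230,80:180],(400,400)),cv2.resize(b[160:280,280:400],(400,400))]))
E
```

```text
t 36.55 tcp [0.5809 0.3566 0.1204] F [-0.7 -0.7  0.3] T [ 0.02 -0.01 -0.  ] open 44.8 q7 8.1
 jaw yaw 72.41 down [ 2.e-04 -4.e-04 -1.e+00]
('d', array([83.4, -0.3,  0.3]), 'a', array([-0.69,  0.02,  0.02]), 'rows', np.float64(1.3))
```

View pics/c12.png

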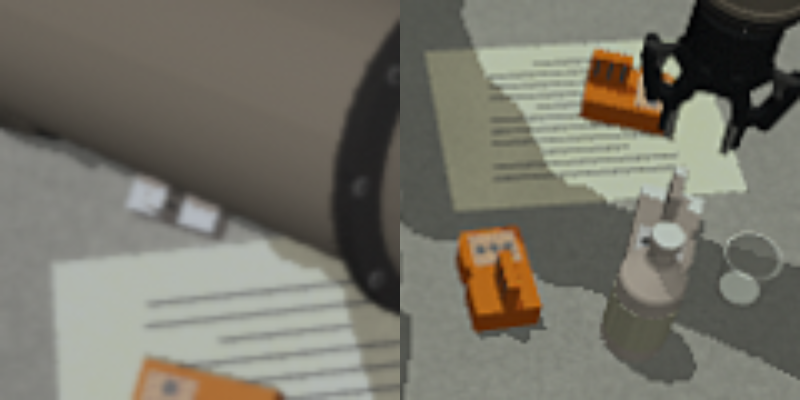

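```bash
python3 - <<'E'
from h import *
print(proj("scene",(.5716,.3591,.07)),proj("scene",(.5955,.3518,.03)),proj("scene",(.5525,.3649,.07)))
E
```

```text
[364.09460062 214.4457753 ] [360.07274331 228.10686585] [365.10324709 209.64784941]
```

Request:
{"api": "arm_command", "payload": {"increments": [{"ax": -0.7, "ay": 0, "az": 0, "dx": 40, "dy": 0, "dz": 0, "hand": 45}, {"ax": -0.7, "ay": 0, "az": 0, "dx": 40, "dy": 0, "dz": 0, "hand": 45}]}}

```text
time_s: 36.9
eef_pos: [0.5794, 0.3562, 0.0782]
tcp_rot: [-125.8, 89.8, -142.5]
wrist_force: [0.5, -0.6, 0.5]
opening: 0.0448
```

Tab matches the prediction (364, 213). Descend and grip.

Request:
{"api": "arm_command", "payload": {"increments": [{"ax": 0, "ay": 0, "az": 0, "dx": 20, "dy": 0, "dz": 0, "hand": 45}, {"ax": 0, "ay": 0, "az": 0, "dx": 41, "dy": 0, "dz": 0, "hand": 45}, {"ax": 0, "ay": 0, "az": 0, "dx": 41, "dy": 0, "dz": 0, "hand": 45}, {"ax": 0, "ay": 0, "az": 0, "dx": 41, "dy": 0, "dz": 0, "hand": 45}, {"ax": 0, "ay": 0, "az": 0, "dx": 41, "dy": 0, "dz": 0, "hand": 8}, {"ax": 0, "ay": 0, "az": 0, "dx": 41, "dy": 0, "dz": 0, "hand": 8}, {"ax": 0, "ay": 0, "az": 0, "dx": 41, "dy": 0, "dz": 0, "hand": 8}, {"ax": 0, "ay": 0, "az": 0, "dx": 41, "dy": 0, "dz": 0, "hand": 8}, {"ax": 0, "ay": 0, "az": 0, "dx": 41, "dy": 0, "dz": 0, "hand": 8}, {"ax": 0, "ay": 0, "az": 0, "dx": 41, "dy": 0, "dz": 0, "hand": 8}]}}

```text
time_s: 38.15
eef_pos: [0.5808, 0.3574, 0.0401]
tcp_rot: [4.1, 90.0, -12.6]
wrist_force: [-1.1, -1.9, 5.7]
opening: 0.0096
```

```bash
python3 - <<'E'
from h import *
st()
E
```

```text
t 38.15 tcp [0.5808 0.3574 0.0401] F [-1.1 -1.9  5.7] T [-0.52  0.41  0.04] open 9.6 q7 5.7
 jaw yaw 73.33 down [ 7.e-04 -1.e-04 -1.e+00]
```

Request:
{"api": "arm_command", "payload": {"increments": [{"ax": 0, "ay": 0, "az": 0, "dx": -20, "dy": 0, "dz": 0, "hand": 8}, {"ax": 0, "ay": 0, "az": 0, "dx": -60, "dy": 0, "dz": 0, "hand": 8}, {"ax": 0, "ay": 0, "az": 0, "dx": -110, "dy": 0, "dz": 0, "hand": 8}, {"ax": 0, "ay": 0, "az": 0, "dx": -110, "dy": 0, "dz": 0, "hand": 8}, {"ax": 0, "ay": 0, "az": 0, "dx": -110, "dy": 0, "dz": 0, "hand": 8}]}}

```text
time_s: 38.78
eef_pos: [0.5806, 0.3572, 0.1498]
tcp_rot: [2.7, 90.0, -13.9]
wrist_force: [1.2, 0.1, -2.0]
opening: 0.0095
```

```bash
python3 - <<'E'
from h import *
st()
E
```

```text
t 38.77 tcp [0.5806 0.3572 0.1498] F [ 1.2  0.1 -2. ] T [-0.05  0.02  0.04] open 9.5 q7 10.0
 jaw yaw 73.34 down [ 6.e-04 -2.e-04 -1.e+00]
```

```bash
python3 - <<'E'
from h import *
print(go((.5347,-.0322,.15),85.23))
E
```

```text
('d', array([-1.000e-01, -3.862e+02,  6.770e+01]), 'a', array([-11.89,   0.04,   0.  ]), 'rows', np.float64(6.3))
```

Request:
{"api": "arm_command", "payload": {"increments": [{"ax": -2, "ay": 0, "az": 0, "dx": 0, "dy": -50, "dz": 9, "hand": 8}, {"ax": -4, "ay": 0, "az": 0, "dx": 0, "dy": -110, "dz": 19, "hand": 8}, {"ax": -6, "ay": 0, "az": 0, "dx": 0, "dy": -170, "dz": 30, "hand": 8}, {"ax": -8, "ay": 0, "az": 0, "dx": 0, "dy": -230, "dz": 40, "hand": 8}, {"ax": -10, "ay": 0, "az": 0, "dx": 0, "dy": -290, "dz": 51, "hand": 8}, {"ax": -11.9, "ay": 0, "az": 0, "dx": 0, "dy": -345, "dz": 60, "hand": 8}, {"ax": -11.9, "ay": 0, "az": 0, "dx": 0, "dy": -386, "dz": 68, "hand": 8}, {"ax": -11.9, "ay": 0, "az": 0, "dx": 20, "dy": -386, "dz": 68, "hand": 8}, {"ax": -11.9, "ay": 0, "az": 0, "dx": 70, "dy": -386, "dz": 68, "hand": 8}, {"ax": -11.9, "ay": 0, "az": 0, "dx": 80, "dy": -386, "dz": 68, "hand": 8}]}}

```text
time_s: 40.02
eef_pos: [0.5328, -0.031, 0.0664]
tcp_rot: [172.8, 89.7, 168.1]
wrist_force: [-0.1, 0.6, -0.7]
opening: 0.0094
```

Request:
{"api": "arm_command", "payload": {"increments": [{"ax": 0, "ay": 0, "az": 0, "dx": 0, "dy": 0, "dz": 0, "hand": 8}, {"ax": 0, "ay": 0, "az": 0, "dx": 0, "dy": 0, "dz": 0, "hand": 8}, {"ax": 0, "ay": 0, "az": 0, "dx": 0, "dy": 0, "dz": 0, "hand": 8}]}}

```text
time_s: 40.4
eef_pos: [0.5358, -0.0317, 0.0705]
tcp_rot: [-5.1, 89.9, -9.8]
wrist_force: [0.3, -0.5, -0.9]
opening: 0.0095
```

```bash
python3 - <<'E'
from h import *
st();print(go((.5347,-.0322,.0461),85.23))
E
```

```text
t 40.4 tcp [ 0.5358 -0.0317  0.0705] F [ 0.3 -0.5 -0.9] T [ 0.01  0.03 -0.02] open 9.5 q7 49.4
 jaw yaw 85.25 down [ 1.6e-03 -3.0e-04 -1.0e+00]
('d', array([24.4, -0.6, -1.1]), 'a', array([0.02, 0.09, 0.01]), 'rows', np.float64(0.4))
```

Request:
{"api": "arm_command", "payload": {"increments": [{"ax": 0, "ay": 0, "az": 0, "dx": 12, "dy": -0.5, "dz": -1, "hand": 8}, {"ax": 0, "ay": 0, "az": 0, "dx": 19, "dy": -0.5, "dz": -1, "hand": 8}, {"ax": 0, "ay": 0, "az": 0, "dx": 24, "dy": -0.5, "dz": -1, "hand": 8}, {"ax": 0, "ay": 0, "az": 0, "dx": 24, "dy": -0.5, "dz": -1, "hand": 8}, {"ax": 0, "ay": 0, "az": 0, "dx": 24, "dy": -0.5, "dz": -1, "hand": 8}]}}

```text
time_s: 41.02
eef_pos: [0.5335, -0.033, 0.0457]
tcp_rot: [-118.2, 89.9, -122.9]
wrist_force: [-9.4, -6.2, 18.0]
opening: 0.0094
```

```bash
python3 - <<'E'
from h import *
st()
E
```

```text
t 41.02 tcp [ 0.5335 -0.033   0.0457] F [-9.4 -6.2 18. ] T [-1.17  2.11  0.04] open 9.4 q7 47.5
 jaw yaw 85.22 down [-0.0012 -0.0019 -1.    ]
```

Request:
{"api": "arm_command", "payload": {"increments": [{"ax": 0, "ay": 0, "az": 0, "dx": -1.3, "dy": 0, "dz": 0, "hand": 8}, {"ax": 0, "ay": 0, "az": 0, "dx": -1.3, "dy": 0, "dz": 0, "hand": 8}, {"ax": 0, "ay": 0, "az": 0, "dx": -1.3, "dy": 0, "dz": 0, "hand": 8}]}}

```text
time_s: 41.4
eef_pos: [0.5341, -0.0321, 0.0465]
tcp_rot: [119.7, 90.0, 115.0]
wrist_force: [-0.0, 0.1, -1.3]
opening: 0.0095
```

```bash
python3 - <<'E'
from h import *
st()
E
```

```text
t 41.4 tcp [ 0.5341 -0.0321  0.0465] F [-0.   0.1 -1.3] T [-0.05  0.01  0.01] open 9.5 q7 47.7
 jaw yaw 85.25 down [-1.e-04  3.e-04 -1.e+00]
```

Clean: resting just at deck level. Slide in.

Request:
{"api": "arm_command", "payload": {"increments": [{"ax": 0, "ay": 0, "az": 0, "dx": 0, "dy": 0, "dz": 6, "hand": 8}, {"ax": 0, "ay": 0, "az": 0, "dx": 0, "dy": 0, "dz": 14, "hand": 8}, {"ax": 0, "ay": 0, "az": 0, "dx": 0, "dy": 0, "dz": 22, "hand": 8}, {"ax": 0, "ay": 0, "az": 0, "dx": 0, "dy": 0, "dz": 30, "hand": 8}, {"ax": 0, "ay": 0, "az": 0, "dx": 0, "dy": 0, "dz": 38, "hand": 8}, {"ax": 0, "ay": 0, "az": 0, "dx": 0, "dy": 0, "dz": 38, "hand": 8}]}}

```text
time_s: 42.15
eef_pos: [0.5725, -0.0353, 0.0467]
tcp_rot: [68.4, 90.0, 63.6]
wrist_force: [0.8, 0.8, -1.5]
opening: 0.0093
```

```bash
python3 - <<'E'
from h import *
st()
E
```

```text
t 42.15 tcp [ 0.5725 -0.0353  0.0467] F [ 0.8  0.8 -1.5] T [ 0.06  0.02 -0.01] open 9.3 q7 48.7
 jaw yaw 85.24 down [ 2.e-04  4.e-04 -1.e+00]
```

Request:
{"api": "arm_command", "payload": {"increments": [{"ax": 0, "ay": 0, "az": 0, "dx": 0, "dy": -0.3, "dz": 7, "hand": 8}, {"ax": 0, "ay": 0, "az": 0, "dx": 0, "dy": -0.7, "dz": 14, "hand": 8}, {"ax": 0, "ay": 0, "az": 0, "dx": 0, "dy": -1.2, "dz": 21, "hand": 8}, {"ax": 0, "ay": 0, "az": 0, "dx": 0, "dy": -1.5, "dz": 28, "hand": 8}, {"ax": 0, "ay": 0, "az": 0, "dx": 0, "dy": -1.5, "dz": 35, "hand": 8}, {"ax": 0, "ay": 0, "az": 0, "dx": 0, "dy": -1.5, "dz": 42, "hand": 8}, {"ax": 0, "ay": 0, "az": 0, "dx": 0, "dy": -1.5, "dz": 46, "hand": 8}, {"ax": 0, "ay": 0, "az": 0, "dx": 0, "dy": -1.5, "dz": 46, "hand": 8}]}}

```text
time_s: 43.15
eef_pos: [0.6174, -0.041, 0.0467]
tcp_rot: [-153.4, 89.9, -158.2]
wrist_force: [-4.2, -1.7, 2.1]
opening: 0.0094
```

Request:
{"api": "arm_command", "payload": {"increments": [{"ax": 0, "ay": 0, "az": 0, "dx": 0, "dy": 0, "dz": 2, "hand": 8}, {"ax": 0, "ay": 0, "az": 0, "dx": 0, "dy": 0, "dz": 4, "hand": 8}, {"ax": 0, "ay": 0, "az": 0, "dx": 0, "dy": 0, "dz": 4, "hand": 8}]}}

```text
time_s: 43.52
eef_pos: [0.6211, -0.0413, 0.0467]
tcp_rot: [-152.5, 89.9, -157.2]
wrist_force: [-6.5, -2.2, 3.9]
opening: 0.0095
```

Request:
{"api": "arm_command", "payload": {"increments": [{"ax": 0, "ay": 0, "az": 0, "dx": 0, "dy": 0, "dz": 2, "hand": 8}, {"ax": 0, "ay": 0, "az": 0, "dx": 0, "dy": 0, "dz": 2, "hand": 8}]}}

```text
time_s: 43.78
eef_pos: [0.6234, -0.0414, 0.0467]
tcp_rot: [-154.0, 89.9, -158.8]
wrist_force: [-4.7, -0.3, 1.7]
opening: 0.0095
```

Request:
{"api": "arm_command", "payload": {"increments": [{"ax": 0, "ay": 0, "az": 0, "dx": 0, "dy": 0, "dz": 2, "hand": 8}, {"ax": 0, "ay": 0, "az": 0, "dx": 0, "dy": 0, "dz": 2, "hand": 8}]}}

```text
time_s: 44.02
eef_pos: [0.6259, -0.0414, 0.0466]
tcp_rot: [44.4, 90.0, 39.6]
wrist_force: [0.1, -0.1, -2.3]
opening: 0.0093
```

Request:
{"api": "arm_command", "payload": {"increments": [{"ax": 0, "ay": 0, "az": 0, "dx": 0, "dy": 0, "dz": 2, "hand": 8}, {"ax": 0, "ay": 0, "az": 0, "dx": 0, "dy": 0, "dz": 2, "hand": 8}]}}

```text
time_s: 44.28
eef_pos: [0.6276, -0.0415, 0.0467]
tcp_rot: [171.2, 90.0, 166.4]
wrist_force: [-2.8, -0.3, -0.4]
opening: 0.0099
```

Request:
{"api": "arm_command", "payload": {"increments": [{"ax": 0, "ay": 0, "az": 0, "dx": 0, "dy": 0, "dz": 1.5, "hand": 8}, {"ax": 0, "ay": 0, "az": 0, "dx": 0, "dy": 0, "dz": 1.5, "hand": 8}]}}

```text
time_s: 44.52
eef_pos: [0.6282, -0.0418, 0.0467]
tcp_rot: [-155.8, 89.9, -160.5]
wrist_force: [-9.9, -1.9, 6.9]
opening: 0.0093
```

Request:
{"api": "arm_command", "payload": {"increments": [{"ax": 0, "ay": 0, "az": 0, "dx": 0, "dy": 0, "dz": -2, "hand": 8}, {"ax": 0, "ay": 0, "az": 0, "dx": 0, "dy": 0, "dz": -2, "hand": 36}, {"ax": 0, "ay": 0, "az": 0, "dx": 0, "dy": 0, "dz": -2, "hand": 36}, {"ax": 0, "ay": 0, "az": 0, "dx": 0, "dy": 0, "dz": -2, "hand": 36}, {"ax": 0, "ay": 0, "az": 0, "dx": -40, "dy": 0, "dz": -2, "hand": 36}, {"ax": 0, "ay": 0, "az": 0, "dx": -75, "dy": 0, "dz": -2, "hand": 36}, {"ax": 0, "ay": 0, "az": 0, "dx": -75, "dy": 0, "dz": -55, "hand": 0}, {"ax": 0, "ay": 0, "az": 0, "dx": -75, "dy": 0, "dz": -61, "hand": 0}, {"ax": 0, "ay": 0, "az": 0, "dx": -75, "dy": 0, "dz": -61, "hand": 0}, {"ax": 0, "ay": 0, "az": 0, "dx": -75, "dy": 0, "dz": -61, "hand": 0}]}}

```text
time_s: 45.78
eef_pos: [0.5693, -0.0367, 0.1217]
tcp_rot: [48.3, 90.0, 43.5]
wrist_force: [-0.6, -0.3, 0.8]
opening: 0.0001
```

```bash
python3 - <<'E'
from h import *
st();print(go((.579,-.0385,.023),85.23))
E
```

```text
t 45.77 tcp [ 0.5693 -0.0367  0.1217] F [-0.6 -0.3  0.8] T [-0.04 -0.06  0.  ] open 0.1 q7 53.6
 jaw yaw 85.22 down [ 5.e-04  5.e-04 -1.e+00]
('d', array([98.8, -1.1,  9.8]), 'a', array([-0.01,  0.03, -0.03]), 'rows', np.float64(1.6))
```

Request:
{"api": "arm_command", "payload": {"increments": [{"ax": 0, "ay": 0, "az": 0, "dx": 50, "dy": -1, "dz": 0, "hand": 0}, {"ax": 0, "ay": 0, "az": 0, "dx": 98, "dy": -1, "dz": 0, "hand": 0}, {"ax": 0, "ay": 0, "az": 0, "dx": 98, "dy": -1, "dz": 0, "hand": 0}, {"ax": 0, "ay": 0, "az": 0, "dx": 98, "dy": -1, "dz": 5, "hand": 0}, {"ax": 0, "ay": 0, "az": 0, "dx": 98, "dy": -1, "dz": 12, "hand": 0}, {"ax": 0, "ay": 0, "az": 0, "dx": 98, "dy": -1, "dz": 14, "hand": 0}, {"ax": 0, "ay": 0, "az": 0, "dx": 98, "dy": -1, "dz": 14, "hand": 0}]}}

```text
time_s: 46.65
eef_pos: [0.5827, -0.0389, 0.0243]
tcp_rot: [-3.0, 89.9, -7.7]
wrist_force: [1.0, 0.1, 0.3]
opening: -0.0004
```

Request:
{"api": "arm_command", "payload": {"increments": [{"ax": 0, "ay": 0, "az": 0, "dx": 0, "dy": 0, "dz": 2, "hand": 0}, {"ax": 0, "ay": 0, "az": 0, "dx": 0, "dy": 0, "dz": 2, "hand": 0}]}}

```text
time_s: 46.9
eef_pos: [0.5843, -0.0389, 0.0238]
tcp_rot: [19.6, 90.0, 14.9]
wrist_force: [0.3, -0.0, 0.3]
opening: 0.0002
```

Request:
{"api": "arm_command", "payload": {"increments": [{"ax": 0, "ay": 0, "az": 0, "dx": 0, "dy": 0, "dz": 2, "hand": 0}, {"ax": 0, "ay": 0, "az": 0, "dx": 0, "dy": 0, "dz": 2, "hand": 0}]}}

```text
time_s: 47.15
eef_pos: [0.5857, -0.0391, 0.0236]
tcp_rot: [-162.1, 89.9, -166.9]
wrist_force: [-4.6, 0.6, 4.1]
opening: -0.0001
```

Request:
{"api": "arm_command", "payload": {"increments": [{"ax": 0, "ay": 0, "az": 0, "dx": 0, "dy": 0, "dz": 2, "hand": 0}, {"ax": 0, "ay": 0, "az": 0, "dx": 0, "dy": 0, "dz": 2, "hand": 0}]}}

```text
time_s: 47.4
eef_pos: [0.5862, -0.0391, 0.0234]
tcp_rot: [-163.5, 89.8, -168.2]
wrist_force: [-16.5, -0.1, 11.8]
opening: 0.0002
```

Request:
{"api": "arm_command", "payload": {"increments": [{"ax": 0, "ay": 0, "az": 0, "dx": 0, "dy": 0, "dz": -15, "hand": 0}, {"ax": 0, "ay": 0, "az": 0, "dx": -50, "dy": 0, "dz": -22, "hand": 0}, {"ax": 0, "ay": 0, "az": 0, "dx": -110, "dy": -30, "dz": -22, "hand": 0}, {"ax": 0, "ay": 0, "az": 0, "dx": -140, "dy": -90, "dz": -22, "hand": 0}, {"ax": 0, "ay": 0, "az": 0, "dx": -140, "dy": -150, "dz": -22, "hand": 0}, {"ax": 0, "ay": 0, "az": 0, "dx": -140, "dy": -210, "dz": -22, "hand": 0}, {"ax": 0, "ay": 0, "az": 0, "dx": -140, "dy": -250, "dz": -22, "hand": 0}, {"ax": 0, "ay": 0, "az": 0, "dx": -140, "dy": -250, "dz": -22, "hand": 0}]}}

```text
time_s: 48.4
eef_pos: [0.5442, -0.2904, 0.163]
tcp_rot: [-134.2, 90.0, -139.3]
wrist_force: [-0.6, 0.4, -0.8]
opening: 0.0005
```

```bash
python3 - <<'E'
from h import *
st();print(go((.6847,-.0753,.13),85.23))
a=env.get_image("top");o=cv2.imread("pics/top0.png");cv2.imwrite("pics/top13.png",a)
f=lambda i:cv2.resize(i[90:200,215:345],(390,330),interpolation=cv2.INTER_CUBIC)
g=lambda i:cv2.resize(i[140:270,80:290],(390,241),interpolation=cv2.INTER_CUBIC)
h=lambda i:cv2.resize(i[155:240,345:455],(390,241),interpolation=cv2.INTER_CUBIC)
cv2.imwrite("pics/c13.png",np.vstack([np.hstack([f(o),f(a)]),np.hstack([g(a),h(a)])]))
E
```

```text
t 48.4 tcp [ 0.5442 -0.2904  0.163 ] F [-0.6  0.4 -0.8] T [0.05 0.06 0.08] open 0.5 q7 80.2
 jaw yaw 84.92 down [-4.e-04 -4.e-04 -1.e+00]
('d', array([ 32.8, 226.7, 120.9]), 'a', array([-0.31, -0.02,  0.02]), 'rows', np.float64(4.1))
```

View pics/c13.png

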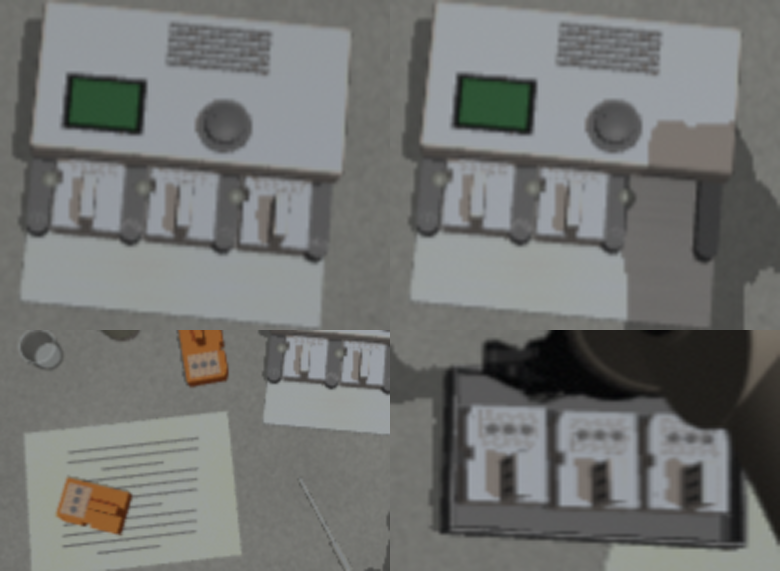

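Request:
{"api": "arm_command", "payload": {"increments": [{"ax": -0.3, "ay": 0, "az": 0, "dx": 0, "dy": 50, "dz": 27, "hand": 0}, {"ax": -0.3, "ay": 0, "az": 0, "dx": 0, "dy": 100, "dz": 53, "hand": 0}, {"ax": -0.3, "ay": 0, "az": 0, "dx": 0, "dy": 150, "dz": 80, "hand": 0}, {"ax": -0.3, "ay": 0, "az": 0, "dx": 0, "dy": 195, "dz": 104, "hand": 0}, {"ax": -0.3, "ay": 0, "az": 0, "dx": 15, "dy": 227, "dz": 120, "hand": 0}, {"ax": -0.3, "ay": 0, "az": 0, "dx": 33, "dy": 227, "dz": 120, "hand": 0}, {"ax": -0.3, "ay": 0, "az": 0, "dx": 33, "dy": 227, "dz": 120, "hand": 0}, {"ax": -0.3, "ay": 0, "az": 0, "dx": 33, "dy": 227, "dz": 120, "hand": 0}, {"ax": -0.3, "ay": 0, "az": 0, "dx": 33, "dy": 227, "dz": 120, "hand": 0}]}}

```text
time_s: 49.58
eef_pos: [0.684, -0.0711, 0.1315]
tcp_rot: [-11.8, 89.9, -16.3]
wrist_force: [0.1, -0.1, -0.8]
opening: -0.0001
```

```bash
python3 - <<'E'
from h import *
print(ray("top",(289.8,131.2),.094))
st();print(go((.6843,-.0753,.1),85.23))
E
```

```text
[ 0.68299357 -0.07582282  0.094     ]
t 49.58 tcp [ 0.684  -0.0711  0.1315] F [ 0.1 -0.1 -0.8] T [0.02 0.   0.  ] open -0.1 q7 58.5
 jaw yaw 85.48 down [ 9.e-04 -3.e-04 -1.e+00]
('d', array([31.5, -4.1,  0.6]), 'a', array([0.25, 0.05, 0.01]), 'rows', np.float64(0.5))
```

Request:
{"api": "arm_command", "payload": {"increments": [{"ax": 0, "ay": 0, "az": 0, "dx": 10, "dy": -4, "dz": -0.5, "hand": 0}, {"ax": 0, "ay": 0, "az": 0, "dx": 25, "dy": -4, "dz": -0.5, "hand": 0}, {"ax": 0, "ay": 0, "az": 0, "dx": 30, "dy": -4, "dz": -0.5, "hand": 0}, {"ax": 0, "ay": 0, "az": 0, "dx": 30, "dy": -4, "dz": -0.5, "hand": 0}, {"ax": 0, "ay": 0, "az": 0, "dx": 30, "dy": -4, "dz": -0.5, "hand": 0}, {"ax": 0, "ay": 0, "az": 0, "dx": 30, "dy": -4, "dz": -0.5, "hand": 0}]}}

```text
time_s: 50.32
eef_pos: [0.6834, -0.0741, 0.1011]
tcp_rot: [10.5, 90.0, 6.1]
wrist_force: [0.4, 0.4, -0.2]
opening: -0.0001
```

Request:
{"api": "arm_command", "payload": {"increments": [{"ax": 0, "ay": 0, "az": 0, "dx": 2, "dy": 0, "dz": 0, "hand": 0}, {"ax": 0, "ay": 0, "az": 0, "dx": 2, "dy": 0, "dz": 0, "hand": 0}, {"ax": 0, "ay": 0, "az": 0, "dx": 2, "dy": 0, "dz": 0, "hand": 0}]}}

```text
time_s: 50.7
eef_pos: [0.6831, -0.0742, 0.0987]
tcp_rot: [82.2, 90.0, 77.7]
wrist_force: [-0.5, 0.1, 0.5]
opening: 0.0
```

Request:
{"api": "arm_command", "payload": {"increments": [{"ax": 0, "ay": 0, "az": 0, "dx": 2, "dy": 0, "dz": 0, "hand": 0}, {"ax": 0, "ay": 0, "az": 0, "dx": 2, "dy": 0, "dz": 0, "hand": 0}, {"ax": 0, "ay": 0, "az": 0, "dx": 2, "dy": 0, "dz": 0, "hand": 0}]}}

```text
time_s: 51.08
eef_pos: [0.6831, -0.0742, 0.0967]
tcp_rot: [115.8, 90.0, 111.3]
wrist_force: [-0.1, -0.4, 0.6]
opening: -0.0002
```

Force noise is about 0.5 N; step 1 mm at a time.

Request:
{"api": "arm_command", "payload": {"increments": [{"ax": 0, "ay": 0, "az": 0, "dx": 1, "dy": 0, "dz": 0, "hand": 0}, {"ax": 0, "ay": 0, "az": 0, "dx": 1, "dy": 0, "dz": 0, "hand": 0}]}}

```text
time_s: 51.32
eef_pos: [0.6831, -0.0742, 0.0956]
tcp_rot: [164.3, 90.0, 159.9]
wrist_force: [0.8, -0.7, 0.5]
opening: -0.0003
```

Request:
{"api": "arm_command", "payload": {"increments": [{"ax": 0, "ay": 0, "az": 0, "dx": 1, "dy": 0, "dz": 0, "hand": 0}, {"ax": 0, "ay": 0, "az": 0, "dx": 1, "dy": 0, "dz": 0, "hand": 0}]}}

```text
time_s: 51.58
eef_pos: [0.6831, -0.0742, 0.0946]
tcp_rot: [164.1, 90.0, 159.7]
wrist_force: [0.8, 0.4, 0.4]
opening: 0.0003
```

Request:
{"api": "arm_command", "payload": {"increments": [{"ax": 0, "ay": 0, "az": 0, "dx": 0.7, "dy": 0, "dz": 0, "hand": 0}, {"ax": 0, "ay": 0, "az": 0, "dx": 0.7, "dy": 0, "dz": 0, "hand": 0}]}}

```text
time_s: 51.82
eef_pos: [0.6831, -0.0742, 0.094]
tcp_rot: [109.7, 90.0, 105.2]
wrist_force: [0.3, -0.1, -0.2]
opening: 0.0001
```

Request:
{"api": "arm_command", "payload": {"increments": [{"ax": 0, "ay": 0, "az": 0, "dx": 0.7, "dy": 0, "dz": 0, "hand": 0}, {"ax": 0, "ay": 0, "az": 0, "dx": 0.7, "dy": 0, "dz": 0, "hand": 0}]}}

```text
time_s: 52.08
eef_pos: [0.6831, -0.0742, 0.0932]
tcp_rot: [136.3, 90.0, 131.9]
wrist_force: [0.2, -0.1, 1.1]
opening: -0.0001
```

Request:
{"api": "arm_command", "payload": {"increments": [{"ax": 0, "ay": 0, "az": 0, "dx": 0.7, "dy": 0, "dz": 0, "hand": 0}, {"ax": 0, "ay": 0, "az": 0, "dx": 0.7, "dy": 0, "dz": 0, "hand": 0}]}}

```text
time_s: 52.32
eef_pos: [0.6831, -0.0742, 0.0925]
tcp_rot: [126.0, 90.0, 121.6]
wrist_force: [0.3, 0.3, -0.4]
opening: 0.0001
```

Request:
{"api": "arm_command", "payload": {"increments": [{"ax": 0, "ay": 0, "az": 0, "dx": 0.7, "dy": 0, "dz": 0, "hand": 0}, {"ax": 0, "ay": 0, "az": 0, "dx": 0.7, "dy": 0, "dz": 0, "hand": 0}]}}

```text
time_s: 52.58
eef_pos: [0.6831, -0.0742, 0.0918]
tcp_rot: [153.2, 90.0, 148.7]
wrist_force: [0.0, 0.7, 1.1]
opening: -0.0003
```

Request:
{"api": "arm_command", "payload": {"increments": [{"ax": 0, "ay": 0, "az": 0, "dx": 0.7, "dy": 0, "dz": 0, "hand": 0}, {"ax": 0, "ay": 0, "az": 0, "dx": 0.7, "dy": 0, "dz": 0, "hand": 0}]}}

```text
time_s: 52.82
eef_pos: [0.6831, -0.0742, 0.0911]
tcp_rot: [162.1, 90.0, 157.7]
wrist_force: [-0.1, 0.1, -0.2]
opening: -0.0003
```

```bash
python3 - <<'E'
from h import *
st()
for n in("scene","top"):print(n,proj(n,(.6831,-.0742,.091)))
b=env.get_image("scene");cv2.imwrite("pics/s14.png",b)
# key region: grey dark mask in original scene
o=cv2.imread("pics/scene0.png")[225:250,205:240].min(2);print(o[::2,::2])
E
```

```text
t 52.83 tcp [ 0.6831 -0.0742  0.0911] F [-0.1  0.1 -0.2] T [-0.01  0.03 -0.04] open -0.3 q7 57.3
 jaw yaw 85.55 down [-1.e-04  1.e-04 -1.e+00]
scene [221.20323068 235.88327451]
top [289.05451481 131.52595653]
[[ 68  56  85 105 177 176  98 107 105  91 157 171 172 151 185  34 105 144]
 [152 148 151 127 160 169  45  85  95  87 180 171 175  95  65  47 115 143]
 [171 171 171 172 172 172 181 182 171 155 169 165 169 113  79  62 106 139]
 [170 170 170 170 174 147 105  78  79 104 149 175 171 174 176 177 175 164]
 [171 171 171 172 149  84  88  90  89  86  82 134 173 170 170 170 170 170]
 [171 170 171 173  91  89  93  93  93  89  81  88 177 171 170 170 171 170]
 [171 171 171 162  87  79 102 104 101  92  64  89 179 171 170 170 171 170]
 [171 170 171 171  86  57  95 104  99  70  53  94 177 170 170 170 170 170]
 [171 170 171 172 144  91  67  35  37  80  81 143 172 170 170 170 170 171]
 [171 171 171 171 175 143  71  76  72  82 171 173 170 171 170 170 171 170]
 [170 171 170 170 170 173 176 176 177 175 172 170 170 170 170 170 170 171]
 [170 170 171 171 170 170 171 171 170 170 170 170 171 170 170 171 170 171]
 [174 173 172 171 171 171 170 170 170 170 170 170 170 170 171 170 170 171]]
```

Request:
{"api": "arm_command", "payload": {"increments": [{"ax": 0, "ay": 0, "az": 0, "dx": 0.7, "dy": 0, "dz": 0, "hand": 0}, {"ax": 0, "ay": 0, "az": 0, "dx": 0.7, "dy": 0, "dz": 0, "hand": 0}]}}

```text
time_s: 53.12
eef_pos: [0.6831, -0.0742, 0.0904]
tcp_rot: [144.1, 90.0, 139.7]
wrist_force: [0.1, -0.5, -1.0]
opening: -0.0002
```

Request:
{"api": "arm_command", "payload": {"increments": [{"ax": 0, "ay": 0, "az": 0, "dx": 0.7, "dy": 0, "dz": 0, "hand": 0}, {"ax": 0, "ay": 0, "az": 0, "dx": 0.7, "dy": 0, "dz": 0, "hand": 0}]}}

```text
time_s: 53.38
eef_pos: [0.6831, -0.0742, 0.0897]
tcp_rot: [135.9, 90.0, 131.5]
wrist_force: [-0.5, -0.0, -0.4]
opening: 0.0001
```

```bash
python3 - <<'E'
from h import *
st()
crop(env.get_image("scene"),180,190,260,250,10,"s15")
E
```

```text
t 53.38 tcp [ 0.6831 -0.0742  0.0897] F [-0.5 -0.  -0.4] T [-0.01 -0.    0.02] open 0.1 q7 57.3
 jaw yaw 85.55 down [-1.e-04  1.e-04 -1.e+00]
```

```bash
python3 - <<'E'
from h import *
np.set_printoptions(linewidth=250)
b=env.get_image("scene").max(2)[218:248,205:240];print(b[:,::1][:, 4:30])
print("key tops:",[proj("scene",(.683,-.0755,z)).round(1) for z in(.085,.09,.096)])
E
```

```text
[[ 31  32  18  12  15  16  13  15  12  14  14  14  13  15  15  12  21  51  53  13  17  15  15  20  39  43]
 [ 21  26  18  12  14  15  12  12  14  25  26  12  16  18  14  12  22  46  47  19  18  17  17  18  25  27]
 [ 17  24  20  15  13  15  15  10  15  32  36  10  14  17  13  14  20  18  19  21  24  18  16  13  17  11]
 [ 16  21  16  14  13  17  14  11  14  23  22  13  13  15  13  18  22  19  21  22  20  17  14  15  11  11]
 [ 15  16  16  10  13  13  15  12  10  14  11  14  15  16  14  19  21  20  19  21  17  14  14  14   8   5]
 [  5   4   3   0   4   9  10  13  15  17  13  14  14  14  13  12  17  18  18  15  13  14  12   4  32  71]
 [ 23  43  89 104  58   0  11  11  12  14  17  14  15  12  12   9  11  12  14  13  12   9   2  27  92 121]
 [149 152 166 173 141  55   5  12   8  12  16  12  14  15  13  23  30  19   4   6   3  18  79 117 138 130]
 [187 187 185 188 186 138   0  21  52  56  18  21  11  16  11  39  92 107  61  32  49  66 103 124 131 105]
 [184 182 179 178 183 159   0  34  72  62  37  62  32  11   8  32 108 145 122 111 117 113  98  89  97  77]
 [188 186 183 181 185 160   0 
[... 1490 characters left out ...]
105  58  59  62  59  56  57  59  59  60  69  97 119 131 135 132 132 133 133 132 133]
 [178 126 132 133 136 133 113  85  61  63  50  52  50  63  80  94 132 138 134 133 132 132 133 133 132 133]
 [179 126 131 131 132 134 134 124 116 120 117 118 116 120 125 126 137 133 133 133 132 132 133 132 133 133]
 [137 124 127 127 127 126 127 144 168 133 136 137 138 137 135 135 134 133 132 132 132 132 132 132 132 133]
 [171 159 136 177 175 174 173 182 178 124 129 131 132 133 133 133 132 132 132 133 133 132 132 132 133 133]
 [191 187 177 193 192 191 191 191 186 172 159 125 129 131 132 132 133 132 132 133 132 133 132 132 133 133]]
key tops: [array([220.9, 237. ]), array([220.8, 236. ]), array([220.7, 234.9])]
```

```bash
python3 - <<'E'
from h import *
for dx in(-.011,0,.011):
  print(dx,[proj("scene",(.5756+dx,.0471,.1209+z)).round(1) for z in(0,.005,.01)],[proj("scene",(.6831+dx,-.0742,.0897+z)).round(1) for z in(0,.005,.01)],proj("scene",(.5442+dx,-.2904,.163)).round(1))
b=env.get_image("scene")
E
```

```text
-0.011 [array([264.4, 199. ]), array([264.4, 197.9]), array([264.5, 196.9])] [array([221.5, 233. ]), array([221.5, 232. ]), array([221.4, 231. ])] [152.8 178.2]
0 [array([264.3, 201.8]), array([264.3, 200.8]), array([264.4, 199.7])] [array([221.2, 236.1]), array([221.1, 235.2]), array([221. , 234.2])] [152.  180.9]
0.011 [array([264.2, 204.7]), array([264.3, 203.7]), array([264.3, 202.6])] [array([220.9, 239.3]), array([220.8, 238.3]), array([220.7, 237.4])] [151.3 183.7]
```

Request:
{"api": "arm_command", "payload": {"increments": [{"ax": 0, "ay": 0, "az": 0, "dx": 0.7, "dy": 0, "dz": 0, "hand": 0}, {"ax": 0, "ay": 0, "az": 0, "dx": 0.7, "dy": 0, "dz": 0, "hand": 0}]}}

```text
time_s: 53.78
eef_pos: [0.6831, -0.0742, 0.089]
tcp_rot: [155.6, 90.0, 151.1]
wrist_force: [0.2, -0.4, -0.3]
opening: -0.0
```

Request:
{"api": "arm_command", "payload": {"increments": [{"ax": 0, "ay": 0, "az": 0, "dx": 0.7, "dy": 0, "dz": 0, "hand": 0}, {"ax": 0, "ay": 0, "az": 0, "dx": 0.7, "dy": 0, "dz": 0, "hand": 0}]}}

```text
time_s: 54.02
eef_pos: [0.6831, -0.0742, 0.0883]
tcp_rot: [149.9, 90.0, 145.4]
wrist_force: [-0.4, -0.5, 0.5]
opening: -0.0001
```

Request:
{"api": "arm_command", "payload": {"increments": [{"ax": 0, "ay": 0, "az": 0, "dx": 0.7, "dy": 0, "dz": 0, "hand": 0}, {"ax": 0, "ay": 0, "az": 0, "dx": 0.7, "dy": 0, "dz": 0, "hand": 0}]}}

```text
time_s: 54.28
eef_pos: [0.6831, -0.0742, 0.0877]
tcp_rot: [124.9, 90.0, 120.5]
wrist_force: [-1.5, -0.1, -1.1]
opening: -0.0002
```

Request:
{"api": "arm_command", "payload": {"increments": [{"ax": 0, "ay": 0, "az": 0, "dx": 0.8, "dy": 0, "dz": 0, "hand": 0}, {"ax": 0, "ay": 0, "az": 0, "dx": 0.8, "dy": 0, "dz": 0, "hand": 0}]}}

```text
time_s: 54.52
eef_pos: [0.6831, -0.0742, 0.0869]
tcp_rot: [154.5, 90.0, 150.0]
wrist_force: [0.7, -0.6, -0.7]
opening: 0.0002
```

Request:
{"api": "arm_command", "payload": {"increments": [{"ax": 0, "ay": 0, "az": 0, "dx": 0.8, "dy": 0, "dz": 0, "hand": 0}, {"ax": 0, "ay": 0, "az": 0, "dx": 0.8, "dy": 0, "dz": 0, "hand": 0}]}}

```text
time_s: 54.78
eef_pos: [0.6831, -0.0742, 0.086]
tcp_rot: [146.6, 90.0, 142.1]
wrist_force: [0.2, 0.5, 0.8]
opening: 0.0002
```

Request:
{"api": "arm_command", "payload": {"increments": [{"ax": 0, "ay": 0, "az": 0, "dx": 0.8, "dy": 0, "dz": 0, "hand": 0}, {"ax": 0, "ay": 0, "az": 0, "dx": 0.8, "dy": 0, "dz": 0, "hand": 0}]}}

```text
time_s: 55.02
eef_pos: [0.6831, -0.0742, 0.0853]
tcp_rot: [133.0, 90.0, 128.5]
wrist_force: [-0.6, -0.4, -0.2]
opening: 0.0002
```

Request:
{"api": "arm_command", "payload": {"increments": [{"ax": 0, "ay": 0, "az": 0, "dx": 0.8, "dy": 0, "dz": 0, "hand": 0}, {"ax": 0, "ay": 0, "az": 0, "dx": 0.8, "dy": 0, "dz": 0, "hand": 0}]}}

```text
time_s: 55.28
eef_pos: [0.6831, -0.0742, 0.0844]
tcp_rot: [145.7, 90.0, 141.3]
wrist_force: [-0.4, -0.0, -0.2]
opening: -0.0001
```

Request:
{"api": "arm_command", "payload": {"increments": [{"ax": 0, "ay": 0, "az": 0, "dx": 0.8, "dy": 0, "dz": 0, "hand": 0}, {"ax": 0, "ay": 0, "az": 0, "dx": 0.8, "dy": 0, "dz": 0, "hand": 0}]}}

```text
time_s: 55.52
eef_pos: [0.6831, -0.0742, 0.0837]
tcp_rot: [80.8, 90.0, 76.4]
wrist_force: [0.5, -0.6, 0.4]
opening: -0.0002
```

Request:
{"api": "arm_command", "payload": {"increments": [{"ax": 0, "ay": 0, "az": 0, "dx": 0.8, "dy": 0, "dz": 0, "hand": 0}, {"ax": 0, "ay": 0, "az": 0, "dx": 0.8, "dy": 0, "dz": 0, "hand": 0}]}}

```text
time_s: 55.78
eef_pos: [0.6831, -0.0742, 0.0828]
tcp_rot: [149.7, 90.0, 145.3]
wrist_force: [0.9, -0.0, -0.7]
opening: -0.0002
```

Request:
{"api": "arm_command", "payload": {"increments": [{"ax": 0, "ay": 0, "az": 0, "dx": 0.8, "dy": 0, "dz": 0, "hand": 0}, {"ax": 0, "ay": 0, "az": 0, "dx": 0.8, "dy": 0, "dz": 0, "hand": 0}]}}

```text
time_s: 56.02
eef_pos: [0.6831, -0.0742, 0.082]
tcp_rot: [154.7, 90.0, 150.2]
wrist_force: [0.8, -0.7, 1.3]
opening: 0.0
```

Request:
{"api": "arm_command", "payload": {"increments": [{"ax": 0, "ay": 0, "az": 0, "dx": 0.8, "dy": 0, "dz": 0, "hand": 0}, {"ax": 0, "ay": 0, "az": 0, "dx": 0.8, "dy": 0, "dz": 0, "hand": 0}]}}

```text
time_s: 56.28
eef_pos: [0.6831, -0.0742, 0.0812]
tcp_rot: [138.2, 90.0, 133.7]
wrist_force: [0.4, -0.2, 0.1]
opening: -0.0001
```

Request:
{"api": "arm_command", "payload": {"increments": [{"ax": 0, "ay": 0, "az": 0, "dx": 0.8, "dy": 0, "dz": 0, "hand": 0}, {"ax": 0, "ay": 0, "az": 0, "dx": 0.8, "dy": 0, "dz": 0, "hand": 0}]}}

```text
time_s: 56.52
eef_pos: [0.6831, -0.0742, 0.0804]
tcp_rot: [151.6, 90.0, 147.1]
wrist_force: [0.2, 0.2, -0.9]
opening: -0.0
```

Request:
{"api": "arm_command", "payload": {"increments": [{"ax": 0, "ay": 0, "az": 0, "dx": 0.8, "dy": 0, "dz": 0, "hand": 0}, {"ax": 0, "ay": 0, "az": 0, "dx": 0.8, "dy": 0, "dz": 0, "hand": 0}]}}

```text
time_s: 56.78
eef_pos: [0.6831, -0.0742, 0.0796]
tcp_rot: [154.7, 90.0, 150.3]
wrist_force: [-0.4, 0.4, -0.2]
opening: -0.0
```

Request:
{"api": "arm_command", "payload": {"increments": [{"ax": 0, "ay": 0, "az": 0, "dx": 0.8, "dy": 0, "dz": 0, "hand": 0}, {"ax": 0, "ay": 0, "az": 0, "dx": 0.8, "dy": 0, "dz": 0, "hand": 0}]}}

```text
time_s: 57.02
eef_pos: [0.6831, -0.0742, 0.0788]
tcp_rot: [126.3, 90.0, 121.8]
wrist_force: [-0.0, 1.2, -0.3]
opening: -0.0
```

Request:
{"api": "arm_command", "payload": {"increments": [{"ax": 0, "ay": 0, "az": 0, "dx": 0.8, "dy": 0, "dz": 0, "hand": 0}, {"ax": 0, "ay": 0, "az": 0, "dx": 0.8, "dy": 0, "dz": 0, "hand": 0}]}}

```text
time_s: 57.28
eef_pos: [0.6831, -0.0742, 0.078]
tcp_rot: [154.6, 90.0, 150.2]
wrist_force: [-0.3, -0.2, -0.3]
opening: 0.0
```

```bash
python3 - <<'E'
from h import *
np.set_printoptions(linewidth=250)
b=env.get_image("scene").max(2)[224:248,209:230];print(b)
E
```

```text
[[ 14  18  15  14  16  15  15  13  13  15  20  23  14  13  12  17  23  20  22  22  18]
 [  9  12   9   5   7  10  15  14  15  14  14  14  16  13  16  17  18  19  19  16  13]
 [  0   0  34  65  24   2  11  12  11  14  13  16  15  14  16  14  13  14  15  15  12]
 [111 127 157 161 129  52   8  12  11  14  14  15  14  14  11   9   7   9  13  10  11]
 [177 184 195 193 177 107   0   6  16  31  32  12  14  16  13  19  70  82   3   4  12]
 [191 190 190 192 194 158  21  12  50  61  28  28  19  11  10  22 101 138  99  74  87]
 [187 187 187 189 198 174  30  16  58  65  30  57  51  17   7  20 100 149 137 125 129]
 [186 188 187 189 198 176  50  15  56  60  27  60  65  22   5  14  88 139 139 137 136]
 [187 186 187 191 189 151  46  16  56  62  27  53  64  26   7  24  65 105 127 137 134]
 [186 187 188 189 166 105  48   8  48  64  34  53  64  26   4  29  53  65 100 132 134]
 [186 188 192 181 129  88  54  33  53  62  32  52  64  32   6  34  59  60  80 121 136]
 [187 188 190 162 100  83  54  57  64  61  28  45  67  52  51  57  64  60  64 105 139]
 [187 193 187 138  74  80  60  63  64  58  47  50  67  6
[... 288 characters left out ...]
38]
 [124 132 136 125  73  59  55  47  47  53  58  58  55  48  41  48  60  61  90 129 135]
 [125 131 134 134 111  59  61  59  54  49  44  46  48  48  55  59  54  65 114 139 134]
 [126 132 133 135 134 105  60  59  62  57  56  58  59  60  60  68  97 119 132 134 132]
 [128 132 132 134 136 133 112  85  61  64  50  52  50  62  80  93 132 138 135 134 132]
 [126 129 130 129 129 131 130 122 117 121 117 118 116 119 125 126 137 134 133 132 132]
 [161 124 125 139 162 138 179 164 130 134 136 138 138 137 136 134 133 132 132 133 132]
 [189 173 173 180 188 177 195 189 157 125 128 130 132 132 133 132 132 132 132 133 132]
 [188 190 191 190 189 189 188 191 186 173 177 164 129 131 133 133 132 133 132 133 132]]
```

Request:
{"api": "arm_command", "payload": {"increments": [{"ax": 0, "ay": 0, "az": 0, "dx": 0.9, "dy": 0, "dz": 0, "hand": 0}, {"ax": 0, "ay": 0, "az": 0, "dx": 0.9, "dy": 0, "dz": 0, "hand": 0}]}}

```text
time_s: 57.58
eef_pos: [0.6831, -0.0742, 0.0771]
tcp_rot: [151.6, 90.0, 147.1]
wrist_force: [0.2, 0.6, 0.2]
opening: 0.0002
```

Request:
{"api": "arm_command", "payload": {"increments": [{"ax": 0, "ay": 0, "az": 0, "dx": 0.9, "dy": 0, "dz": 0, "hand": 0}, {"ax": 0, "ay": 0, "az": 0, "dx": 0.9, "dy": 0, "dz": 0, "hand": 0}]}}

```text
time_s: 57.82
eef_pos: [0.6831, -0.0742, 0.0762]
tcp_rot: [162.3, 90.0, 157.8]
wrist_force: [0.0, -0.2, -0.1]
opening: -0.0001
```

Request:
{"api": "arm_command", "payload": {"increments": [{"ax": 0, "ay": 0, "az": 0, "dx": 0.9, "dy": 0, "dz": 0, "hand": 0}, {"ax": 0, "ay": 0, "az": 0, "dx": 0.9, "dy": 0, "dz": 0, "hand": 0}]}}

```text
time_s: 58.08
eef_pos: [0.6831, -0.0742, 0.0753]
tcp_rot: [173.5, 90.0, 169.0]
wrist_force: [-0.3, 0.7, -0.2]
opening: -0.0
```

Request:
{"api": "arm_command", "payload": {"increments": [{"ax": 0, "ay": 0, "az": 0, "dx": 0.9, "dy": 0, "dz": 0, "hand": 0}, {"ax": 0, "ay": 0, "az": 0, "dx": 0.9, "dy": 0, "dz": 0, "hand": 0}]}}

```text
time_s: 58.32
eef_pos: [0.6831, -0.0742, 0.0744]
tcp_rot: [171.2, 90.0, 166.7]
wrist_force: [0.0, 0.2, -0.3]
opening: 0.0002
```

Request:
{"api": "arm_command", "payload": {"increments": [{"ax": 0, "ay": 0, "az": 0, "dx": 0.9, "dy": 0, "dz": 0, "hand": 0}, {"ax": 0, "ay": 0, "az": 0, "dx": 0.9, "dy": 0, "dz": 0, "hand": 0}]}}

```text
time_s: 58.58
eef_pos: [0.6831, -0.0742, 0.0736]
tcp_rot: [134.2, 90.0, 129.7]
wrist_force: [-0.3, -0.9, 0.2]
opening: 0.0
```

Request:
{"api": "arm_command", "payload": {"increments": [{"ax": 0, "ay": 0, "az": 0, "dx": 0.9, "dy": 0, "dz": 0, "hand": 0}, {"ax": 0, "ay": 0, "az": 0, "dx": 0.9, "dy": 0, "dz": 0, "hand": 0}]}}

```text
time_s: 58.82
eef_pos: [0.6832, -0.0742, 0.0729]
tcp_rot: [-0.2, 90.0, -4.7]
wrist_force: [-0.9, -0.9, 4.9]
opening: -0.0004
```

Request:
{"api": "arm_command", "payload": {"increments": [{"ax": 0, "ay": 0, "az": 0, "dx": 0.9, "dy": 0, "dz": 0, "hand": 0}, {"ax": 0, "ay": 0, "az": 0, "dx": 0.9, "dy": 0, "dz": 0, "hand": 0}]}}

```text
time_s: 59.08
eef_pos: [0.6832, -0.0742, 0.0721]
tcp_rot: [-21.8, 90.0, -26.3]
wrist_force: [-2.1, -0.4, 6.7]
opening: -0.0
```

Request:
{"api": "arm_command", "payload": {"increments": [{"ax": 0, "ay": 0, "az": 0, "dx": 0.9, "dy": 0, "dz": 0, "hand": 0}, {"ax": 0, "ay": 0, "az": 0, "dx": 0.9, "dy": 0, "dz": 0, "hand": 0}]}}

```text
time_s: 59.32
eef_pos: [0.6832, -0.0742, 0.0713]
tcp_rot: [-18.7, 90.0, -23.2]
wrist_force: [-3.1, -1.0, 6.6]
opening: -0.0001
```

Request:
{"api": "arm_command", "payload": {"increments": [{"ax": 0, "ay": 0, "az": 0, "dx": 0.7, "dy": 0, "dz": 0, "hand": 0}, {"ax": 0, "ay": 0, "az": 0, "dx": 0.7, "dy": 0, "dz": 0, "hand": 0}]}}

```text
time_s: 59.58
eef_pos: [0.6832, -0.0742, 0.0705]
tcp_rot: [-3.7, 90.0, -8.1]
wrist_force: [-1.6, 0.3, 6.8]
opening: -0.0001
```

Request:
{"api": "arm_command", "payload": {"increments": [{"ax": 0, "ay": 0, "az": 0, "dx": 0.6, "dy": 0, "dz": 0, "hand": 0}, {"ax": 0, "ay": 0, "az": 0, "dx": 0.6, "dy": 0, "dz": 0, "hand": 0}]}}

```text
time_s: 59.82
eef_pos: [0.6832, -0.0742, 0.0697]
tcp_rot: [-2.4, 90.0, -6.9]
wrist_force: [-1.1, -0.8, 4.4]
opening: -0.0001
```

Request:
{"api": "arm_command", "payload": {"increments": [{"ax": 0, "ay": 0, "az": 0, "dx": 0.4, "dy": 0, "dz": 0, "hand": 0}, {"ax": 0, "ay": 0, "az": 0, "dx": 0.4, "dy": 0, "dz": 0, "hand": 0}]}}

```text
time_s: 60.08
eef_pos: [0.6831, -0.0742, 0.0692]
tcp_rot: [61.9, 90.0, 57.5]
wrist_force: [-1.2, -0.5, 3.6]
opening: 0.0003
```

Request:
{"api": "arm_command", "payload": {"increments": [{"ax": 0, "ay": 0, "az": 0, "dx": -5, "dy": 0, "dz": 0, "hand": 0}, {"ax": 0, "ay": 0, "az": 0, "dx": -20, "dy": 0, "dz": 0, "hand": 0}, {"ax": 0, "ay": 0, "az": 0, "dx": -70, "dy": 0, "dz": 0, "hand": 0}, {"ax": 0, "ay": 0, "az": 0, "dx": -120, "dy": 0, "dz": 0, "hand": 0}, {"ax": 0, "ay": 0, "az": 0, "dx": -120, "dy": -60, "dz": -20, "hand": 0}, {"ax": 0, "ay": 0, "az": 0, "dx": -120, "dy": -120, "dz": -60, "hand": 0}, {"ax": 0, "ay": 0, "az": 0, "dx": -120, "dy": -180, "dz": -100, "hand": 0}, {"ax": 0, "ay": 0, "az": 0, "dx": -120, "dy": -220, "dz": -120, "hand": 0}, {"ax": 0, "ay": 0, "az": 0, "dx": -120, "dy": -220, "dz": -120, "hand": 0}, {"ax": 0, "ay": 0, "az": 0, "dx": -120, "dy": -220, "dz": -120, "hand": 0}]}}

```text
time_s: 61.32
eef_pos: [0.5465, -0.2842, 0.1899]
tcp_rot: [0.1, 90.0, -4.4]
wrist_force: [0.6, 0.8, -0.6]
opening: -0.0002
```

```bash
python3 - <<'E'
from h import *
st()
a=env.get_image("top").astype(int);o=cv2.imread("pics/top13.png").astype(int)
d=np.abs(a-o).max(2)
for n,(x0,y0,x1,y1) in dict(bays=(222,135,296,178),key=(278,118,303,145),fresh_left=(80,140,220,260),dropper=(238,215,272,275),cup2=(355,260,395,292),tray=(355,190,405,230)).items():
    r=d[y0:y1,x0:x1];print(n,(r>30).mean().round(3))
E
```

```text
t 61.33 tcp [ 0.5465 -0.2842  0.1899] F [ 0.6  0.8 -0.6] T [ 0.08  0.05 -0.04] open -0.2 q7 81.4
 jaw yaw 85.51 down [ 7.e-04 -1.e-04 -1.e+00]
bays 0.021
key 0.121
fresh_left 0.0
dropper 0.002
cup2 0.0
tray 0.0
```

```bash
python3 - <<'E'
from h import *
a=env.get_image("top").astype(int);o=cv2.imread("pics/top13.png").astype(int)
d=np.abs(a-o).max(2);ys,xs=np.nonzero(d[118:178,222:305]>30);print(np.c_[xs+222,ys+118].min(0),np.c_[xs+222,ys+118].max(0),len(xs))
print("bays2-3",(d[138:178,222:284]>30).sum(), "signed mean", (a-o)[118:178,222:305][d[118:178,222:305]>30].mean())
b=env.get_image("scene").astype(int);s=cv2.imread("pics/scene0.png").astype(int)
print("scene key diff",(np.abs(b-s).max(2)[228:246,210:232]>30).sum())
E
```

```text
[288 127] [304 177] 159
bays2-3 0 signed mean -37.314465408805034
scene key diff 54
```

```bash
python3 -c "
from cell import env
print(env.close_job())"
```

```text
the job is handed in; nothing more can be done
None
```

I finished the job and handed it in at about 61 s of robot time.

- **Used cassettes:** I pulled all three out of bays 1 to 3. The picture taken before the key press shows them lying flat, side by side, in the grey tray.
- **Fresh cassettes:** There were two. One had been knocked about 5 cm aside early in the run, so I measured it again before gripping it. They went into bays 3 and 2. Each passed the ball and was pushed to the end stop, with about 15–16 N on the last push. In the top view both look the same as the used ones did when clicked in.
- **Start key:** The force rose to about 6.8 N, then fell to 4.4 N and 3.6 N at about 4.3 mm of travel. I stopped there and lifted clear, well short of the stop.

**Last checks:**
- Bays 2 and 3, the visible part of the tray, the dropper and the cup on the right had not moved since before the key press. The cup and bottle on the left had not shifted when last seen.
- The only change near the key was darkening, which I took to be the arm's shadow. I did not separately confirm that the key came back up.

**Disagreement:** The shut fingertips touched the key at a TCP height of 73.5 mm, not about 96 mm, so they end roughly 2 cm short of the stated TCP. The low "rear end" pushes therefore probably pressed on the rear of the tab rather than the block. Both cassettes still went fully home.

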